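# Ready the dish reader after a breakage

## Task

First turn the filter wheel by its knob until its blank sector is squarely in the window, and leave it blanked while you sweep every glass chip off the light stage into its catch tray with the scraper block (never touch the sharp chips with the fingers), lay the scraper back flat on its mat, and set each culture dish there is flat on the stage, centred in an engraved circle, one dish to a circle. Only then turn the wheel until the three-hole sector is squarely in the window, all three holes showing. Leave the other things on the bench alone.

Things in the scene. Friction and masses are not known exactly. Their poses are not given: they have to be found in the camera images.
- stage: Fixed light box; white stage on top, catch tray at its -y end. Origin: under the stage's centre, at bench level; z up. In its frame the stage is flat at height 45 mm, x -80..80, y -130..130 mm. Rails 10 mm thick, tops at 57 mm, stand along x = -80, x = +80 (inner faces, running on along the tray) and y = +130. The -y end has no rail: there the stage drops into the tray.
- tray (a point): Centre of the catch tray's black floor, 4 mm above the bench; axes as the stage's. In the stage's frame the tray is open inside x -80..80, y -230..-130 mm; its walls reach 57 mm.
- circle_a (a point): Centre, on the stage top, of an engraved 64 mm circle (0, +55 mm in the stage's frame).
- circle_b (a point): Centre, on the stage top, of the other engraved 64 mm circle (0, -45 mm in the stage's frame).
- scraper: Loose scraper block, 180 g: rubber-soled aluminium block 50 mm (its x) by 100 mm (its y) by 20 mm high, with a wooden grip rib standing on it, 22 mm (x) by 62 mm (y), from 20 to 50 mm above the sole. Origin: centre of the sole; z up. It sweeps along its own x with either long face.
- mat: Fixed flat black rubber mat, 85 mm (x) by 130 mm (y), 3 mm thick, on which the scraper lies at the start, its length along the mat's. Origin: centre of its underside, on the bench.
- dish1: Loose lidded culture dish, a disc 56 mm across and 22 mm high, 45 g, clear with a cream filling. Origin: centre of its underside; z up. May be absent.
- dish2: Another such dish. May be absent.
- chip1: Loose sharp chip of thick green bottle glass, about 23 x 20 x 8 mm, 10 g, lying on the stage. Origin: centre of its first underside (it may tumble). May be absent.
- chip2: Loose sharp chip of thick green bottle glass, about 23 x 20 x 8 mm, 10 g, lying on the stage. Origin: centre of its first underside (it may tumble). May be absent.
- chip3: Loose sharp chip of thick green bottle glass, about 23 x 20 x 8 mm, 10 g, lying on the stage. Origin: centre of its first underside (it may tumble). May be absent.
- chip4: Loose sharp chip of thick green bottle glass, about 23 x 20 x 8 mm, 10 g, lying on the stage. Origin: centre of its first underside (it may tumble). May be absent.
- chip5: Loose sharp chip of thick green bottle glass, about 23 x 20 x 8 mm, 10 g, lying on the stage. Origin: centre of its first underside (it may tumble). May be absent.
- chip6: Loose sharp chip of thick green bottle glass, about 23 x 20 x 8 mm, 10 g, lying on the stage. Origin: centre of its first underside (it may tumble). May be absent.
- knob_grip (a point): Point on the filter wheel's vertical axis, 80 mm above the bench, where to pinch the knob. The knob is a black bar on the wheel's centre, 52 mm long (this frame's x), 18 mm wide (its y), from 51 to 96 mm above the bench. This frame turns with the wheel.
- wheel (a joint): Angle of the filter wheel, rad, counter-clockwise from above; 0 = blank sector in the window. Turns either way without stops, friction 0.06 N m, stays where left. Aluminium disc, radius 84 mm, top face 45 mm above the bench, in a fixed round base of radius 100 mm. Six sectors; counter-clockwise: blank (no hole), two, four, three, one hole, radial slot (black marks).
- sector_blank (a point): Centre of the blank sector on the wheel's top face, 56 mm from the axis.
- sector_three (a point): Centre of the three-hole sector on the wheel's top face, 56 mm from the axis.
- window (a point): Centre of the fixed window, 56 mm from the wheel's axis, at the height of the wheel's top face: a dark square frame over the wheel's rim with a 40 x 40 mm opening, top at 53 mm above the bench; the sector under it is the one in use.
- jar_moss: Bystander, loose: closed glass jar with a lid, 60 mm wide, 70 mm tall. Origin: centre of its underside. Leave alone.
- flask: Bystander, loose: glass bottle, 64 mm wide, 160 mm tall. Origin: centre of its underside. Leave alone.
- pencup: Bystander, loose: black cup, 60 mm wide, 70 mm tall. Origin: centre of its underside. Leave alone.
- slidebox: Bystander, loose: grey plastic box, 75 x 32 x 28 mm. Origin: centre of its underside. Leave alone.
- stopper: Bystander, loose: black rubber stopper, 32 mm wide, 26 mm tall. Origin: centre of its underside. Leave alone.

How it is judged:
By the outcome, as a careful person would: the job done as asked, in the order asked, and still so for the second after the job is handed in, with the robot touching nothing.
Of dish1, dish2 only 1 to 2 are there at a start; the rules pass over those that are not, and their reading is None.
Of chip1, chip2, chip3, chip4, chip5, chip6 only 3 to 6 are there at a start; the rules pass over those that are not, and their reading is None.
At some moment in a run one of scraper, dish1, dish2 may be knocked a few centimetres aside while the robot is not near it.
Once in a run the grip may slacken for a moment while it holds something.
It also fails if it takes over 210 s, if anything falls off the work surface, if the arm or the gripper's body presses on something with over 40 N, if the wrist force passes 120 N, or if a joint passes its speed limit or range.

## Robot

A 6-joint arm with a two-finger parallel gripper is mounted at the origin on the work surface. World frame = base frame: x ahead of the robot, y to its left, z up, the work surface at z = 0. Lengths are in mm, angles in rad, forces in N, time in s.
With the tool pointing down it reaches from about 300 to 775 mm from the base axis. Payload 14.6 kg.
Tool frame: the origin (TCP) lies midway between the tips of the shut fingers; the grasp point (between the pads) lies 19 mm behind it (manip.hold_point_z is the distance from the TCP to the grasp point, in mm); z points along the fingers, y is the direction in which the jaws open and shut (so a half turn about z gives the same grasp; the last joint's range is limited). The gripper opens to 94 mm and grips with 3 to 60 N. Pads are 16 mm wide; open, the fingers measure 119 mm over their backs; the gripper's body (75 mm by 177 mm) begins 78 mm behind the grasp point.
Start: joints at [-1.254, 0.3, 1.521, -0, 1.321, -0.067], TCP at [205.938, -509.979, 205.446] pointing down, gripper open.
Joint ranges: [-3.03, 3.03], [-0.79, 2.21], [0.23, 2.52], [-1.04, 4.18], [0, 3.07], [-2.55, 2.55]. Speed limits (rad/s): [2.22, 2.22, 2.57, 3.14, 3.14, 3.14].

## Interface

Orientations are given as [roll, pitch, yaw] about the fixed x, y, z axes, in that order (R = Rz(yaw) Ry(pitch) Rx(roll)).
In Python, from cell import manip gives the robot as it stands.
- The arm moves only by the shell command python3 -m crank 'ROWS' [OPENING] [FORCE]. ROWS is JSON, a list of rows, each an object with "offset": the shift along the world's x, y, z in m, a list of three; "spin": the turn about the world's z in degrees. In form: [{"offset": [dx, dy, dz], "spin": spin}, ...]. A call has exactly 8 rows; each row is the pose to reach, as a shift and turn from the pose measured when the call began; what a row does not reach only later rows make up. A row lasts 1/12 s, in which the tool goes at most 41.7 mm and 7.16 degrees, less where a joint would pass 70% of its speed; a pose out of reach is approached as far as the arm can. A call with a gripper value outside its range is refused whole. OPENING is the opening, from 0 (shut) to 1 (fully open), set as the call begins (- or left out, the last holds). The fingers move at their own pace and stop on an object; FORCE is the grip in N (left out, the last holds). Time passes only in rows, so rows that repeat a pose let the fingers close, or fill a call up. It gives the time, the measured TCP pose, the force and the opening at its end, in the units of the state.
- manip.read_state(): the state, without advancing time (a new reading comes with each control period).
- manip.camera(name): name is "side" or "top"; returns a dict with "pixels" (384x512x3 uint8, red, green, blue), "fx", "fy", "cx", "cy" (pixels), "extrinsics" (4x4, takes a point from world to camera coordinates). Camera axes: x right, y down, z forward; pixel columns grow to the right and rows downward; lengths in mm; the calibration is good to about 2 mm. A picture is of the moment at which its call begins. There is no depth.
- manip.sign_off(): hands the job in, once; it reports no verdict.
Trained networks look in a picture, given as the dict that the camera call returned (one of the last four; its "shot" number tells which), for a name from the list of things; names that differ only in an ending like _2 or _b are one class to them, and where a whole thing is asked for, a point or a joint stands for the part that bears it (a point fixed in the world has none). Each returns a list of dicts, best first, with "conf" (0 to 1); they miss things now and then, are a little off and sometimes report something else, mostly with a low value. They report only what shows in the picture. A call takes as long as a camera call.
- manip.search_frame(picture, name): "location" ([x, y, z] in mm, in world coordinates, good to about 4 mm: the middle of the surface that is visible of it).
- manip.masks_of(picture, name): "mask" (384x512 bool, what is visible of it).
The state is a dict: "clock": time; "joints": joint angles; "qd": joint speeds; "effort": joint torques, N m; "eef_pos": TCP position; "eef_rot": TCP orientation; "wrist_force": force on the tool from outside, world axes, zero at the start; "moment": the same for the moment, N m; "finger_gap": finger opening in mm.
Only numpy, scipy, OpenCV 4.12 (cv2) and the standard library are available. Lean on these libraries where they do the work, as an engineer would, in place of code of your own. Each camera call takes 0.05 s, during which the arm holds its last target. There are 200 camera calls.

## Working session

There is one attempt and no reset: what is moved stays moved. The work goes in short steps, Python scripts to look and compute and a shell command to move; the robot and the scene stay as the last step left them, time stands still between calls to the robot, and variables do not carry over. Pictures are saved under pics/ and viewed, about 12 in all and at most 16, crops included, and the job is handed in when it is done.

```bash
mkdir -p pics; ls; cat > h.py <<'E'
import numpy as np, cv2
from cell import manip
def proj(c,P):
    E=np.array(c["extrinsics"]);p=E[:3,:3]@np.array(P,float)+E[:3,3]
    return np.array([c["fx"]*p[0]/p[2]+c["cx"],c["fy"]*p[1]/p[2]+c["cy"]])
def unproj(c,u,v,z):
    E=np.array(c["extrinsics"]);R=E[:3,:3];o=-R.T@E[:3,3]
    d=R.T@np.array([(u-c["cx"])/c["fx"],(v-c["cy"])/c["fy"],1.]);return o+d*(z-o[2])/d[2]
def save(c,n,box=None,s=1):
    im=c["pixels"][:,:,::-1]
    if box: im=im[box[1]:box[3],box[0]:box[2]]
    cv2.imwrite("pics/"+n,cv2.resize(im,None,fx=s,fy=s,interpolation=cv2.INTER_CUBIC))
E
python3 - <<'E'
from h import *
t=manip.camera("top");s=manip.camera("side")
save(t,"t0.png",s=1.5);save(s,"s0.png",s=1.5)
for n in ["stage","tray","circle_a","circle_b","scraper","mat","dish1","chip1","knob_grip","wheel","sector_blank","sector_three","window","jar_moss","flask","pencup","slidebox","stopper"]:
    for nm,c in (("t",t),("s",s)):
        print(n,nm,[(np.round(r["location"]).tolist(),round(r["conf"],2)) for r in manip.search_frame(c,n)])
E
```

```text
pics
stage t [([619.0, -38.0, 48.0], 0.75), ([715.0, -288.0, 67.0], 0.69)]
stage s [([608.0, 9.0, 43.0], 0.61), ([716.0, -280.0, 52.0], 0.17)]
tray t [([620.0, -34.0, 44.0], 0.58)]
tray s [([614.0, 13.0, 40.0], 0.56), ([715.0, -277.0, 52.0], 0.28)]
circle_a t [([613.0, -38.0, 47.0], 0.87)]
circle_a s [([609.0, 15.0, 44.0], 0.77)]
circle_b t [([613.0, -38.0, 47.0], 0.87)]
circle_b s [([609.0, 15.0, 44.0], 0.77)]
scraper t [([478.0, 348.0, 43.0], 0.27)]
scraper s [([592.0, -362.0, 22.0], 0.7)]
mat t [([594.0, -357.0, -2.0], 0.76)]
mat s [([577.0, -337.0, -0.0], 0.59)]
dish1 t [([422.0, -272.0, 22.0], 0.5)]
dish1 s [([414.0, -267.0, 24.0], 0.54)]
chip1 t []
chip1 s [([562.0, -63.0, 50.0], 0.5), ([572.0, 44.0, 48.0], 0.5), ([552.0, -23.0, 53.0], 0.39)]
knob_grip t [([479.0, 346.0, 45.0], 0.95), ([619.0, -36.0, 42.0], 0.71)]
knob_grip s [([573.0, 41.0, 48.0], 0.75), ([474.0, 359.0, 45.0], 0.64)]
wheel t [([481.0, 350.0, 41.0], 0.55), ([636.0, 373.0, 105.0], 0.42)]
wheel s [([758.0, 131.0, 46.0], 0.48)]
sector_blank t [([479.0, 348.0, 42.0], 0.55)]
sector_blank s [([476.0, 366.0, 47.0], 0.93)]
sector_three t [([479.0, 348.0, 44.0], 0.74)]
sector_three s [([477.0, 366.0, 44.0], 0.94)]
window t [([489.0, 335.0, 44.0], 0.65)]
window s [([478.0, 362.0, 46.0], 0.7)]
jar_moss t [([714.0, -287.0, 66.0], 0.58)]
jar_moss s [([718.0, -282.0, 53.0], 0.64), ([479.0, 361.0, 45.0], 0.51)]
flask t [([637.0, 374.0, 106.0], 0.92)]
flask s [([627.0, 401.0, 96.0], 0.87)]
pencup t [([774.0, 128.0, 40.0], 0.77), ([638.0, 374.0, 103.0], 0.58)]
pencup s [([759.0, 133.0, 47.0], 0.67), ([563.0, -65.0, 48.0], 0.19)]
slidebox t [([393.0, 66.0, 28.0], 0.7)]
slidebox s [([387.0, 74.0, 30.0], 0.77)]
stopper t [([597.0, 251.0, 26.0], 0.49)]
stopper s [([600.0, 252.0, 27.0], 0.5)]
```

View pics/t0.png

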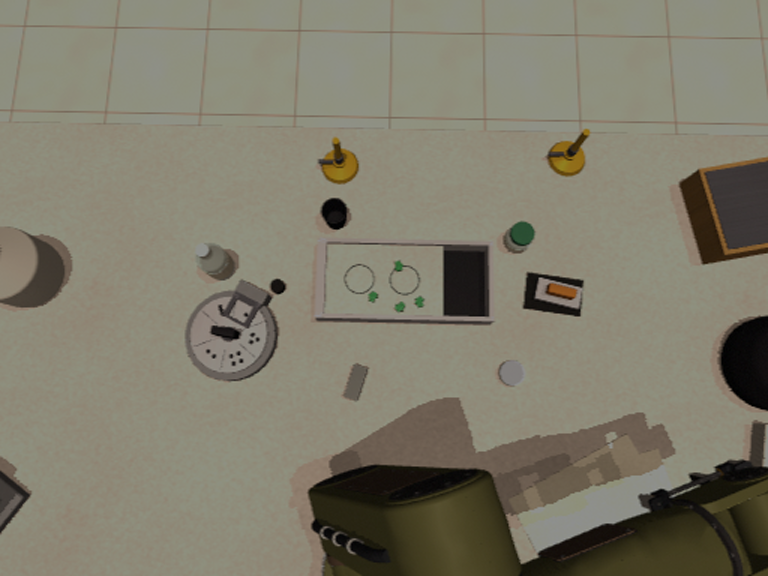

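View pics/s0.png

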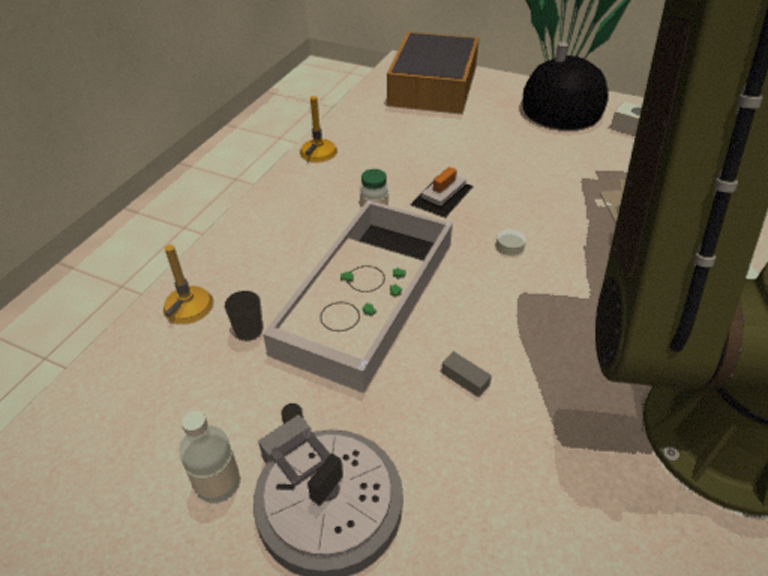

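Top view: stage with 4 green chips around the right circle, the tray to its right, scraper (orange grip) on the mat at (560,290), one dish at (511,373), wheel at (230,333) with its window frame up and to the right. The one-hole sector seems to be in use. A second dish could be hidden by the arm. Next I'll measure more finely.

```bash
python3 - <<'E'
from h import *
t=manip.camera("top")
save(t,"t1.png",(110,150,395,270),2.8)
im=t["pixels"].astype(int)
print(t["fx"],t["cx"],t["cy"],np.round(unproj(t,256,192,0)),np.round(-np.array(t["extrinsics"])[:3,:3].T@np.array(t["extrinsics"])[:3,3]))
# tray black region & mat black region, orange
hsv=cv2.cvtColor(t["pixels"],cv2.COLOR_RGB2HSV)
def rect(mask,z,name):
    n,l,st,ce=cv2.connectedComponentsWithStats(mask.astype(np.uint8))
    for i in range(1,n):
        if st[i,4]>40:
            ys,xs=np.where(l==i);P=np.array([unproj(t,x,y,z)[:2] for x,y in zip(xs,ys)],np.float32)
            print(name,st[i].tolist(),[np.round(a,1) for a in cv2.minAreaRect(P)])
roi=np.zeros(hsv.shape[:2],bool);roi[150:270,110:400]=1
rect((im.max(2)<60)&roi,4,"black")
rect((hsv[...,0]<15)&(hsv[...,1]>150)&roi,50,"orange")
rect((hsv[...,0]>50)&(hsv[...,0]<85)&(hsv[...,1]>100)&roi,53,"green")
for nm in ["stage","wheel","scraper","dish1","dish2","window","circle_a","mat","sector_blank"]:
    for r in manip.masks_of(t,nm)[:2]:
        m=r["mask"];ys,xs=np.where(m);print(nm,r["conf"],m.sum(),xs.min(),xs.max(),ys.min(),ys.max())
E
```

```text
392.981663043801 250.86438992931275 192.52842627781834 [604.   8.   0.] [ 344.   14. 1324.]
black [296, 165, 30, 46, 1303] [array([ 623.5, -178.7]), array([ 99.1, 159.4]), np.float64(90.0)]
black [349, 182, 40, 29, 451] [array([ 598. , -376.6]), array([126.8,  84.1]), np.float64(82.8)]
black [181, 186, 9, 10, 72] [array([603. , 251.1]), array([31.7, 27.5]), np.float64(3.0)]
black [141, 217, 19, 10, 128] [array([492.8, 364.2]), array([63.2, 27.9]), np.float64(84.9)]
orange [364, 189, 20, 11, 138] [array([ 595.5, -380.5]), array([62.5, 24.8]), np.float64(76.7)]
green [341, 150, 15, 14, 169] [array([ 721.1, -298.2]), array([45.2, 47.7]), np.float64(1.2)]
stage 0.74 6456 209 328 158 216
wheel 0.86 1914 127 177 198 248
scraper 0.72 472 356 387 186 206
scraper 0.59 6386 210 328 158 216
dish1 0.79 243 331 349 240 256
dish2 0.79 243 331 349 240 256
window 0.92 3034 123 183 187 253
window 0.41 6571 209 328 158 216
circle_a 0.77 6556 209 328 158 216
mat 0.57 428 348 387 182 210
sector_blank 0.67 1854 127 177 198 248
```

View pics/t1.png

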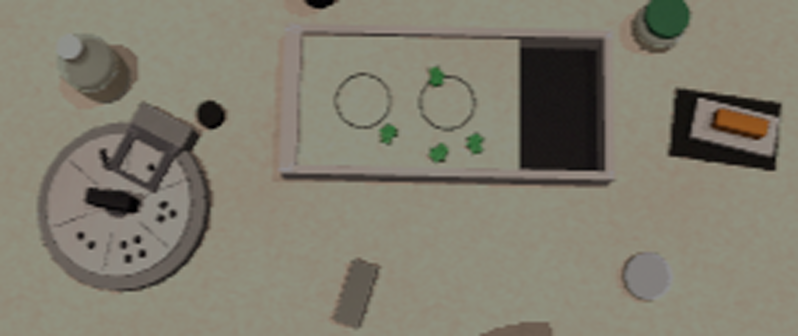

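```bash
python3 - <<'E'
from h import *
t=manip.camera("top")
f=lambda x,y,z:np.round(unproj(t,110+x/2.8,150+y/2.8,z)[:2],1)
print("circ",f(362.5,100.5,45),f(447,102,45))
print("wheel",np.round(unproj(t,152,223,45)[:2],1),"baseoutline(45)",f(124.5,206.5,45))
print("window z53 corners",[f(x,y,53) for x,y in((134,137),(177,152),(156,190),(107,169))],"open",[f(x,y,53) for x,y in((134,137),(175,155),(150,185),(115,168))])
print("knob",f(86,196,96),f(140,204,96), "hole one",f(152,167,45))
for n,p in dict(two=(86,240),four=(132,249),three=(166,211)).items(): print(n,f(*p,45))
print("dish",np.round(unproj(t,340.2,248.2,22)[:2],1),f(646.5,276,22))
for p in((436,75),(388,133),(438,153),(475,143)): print("chip",f(*p,53))
# rail corners z57
for p in((283,28),(611,34),(282,175),(613,182),(519,39),(521,169),(303,37),(299,171)): print("rail",f(*p,57))
# enlarge wheel
save(t,"w1.png",(118,183,192,255),8)
E
```

```text
circ [614.4  63.2] [614.7 -37.2]
wheel [484.4 345.8] baseoutline(45) [482.1 337.6]
window z53 corners [array([563.2, 330. ]), array([546.5, 278.4]), array([501.2, 300.2]), array([524.7, 359. ])] open [array([563.2, 330. ]), array([542.9, 280.6]), array([506.9, 307.6]), array([526. , 349.8])]
knob [487.5 368.8] [479.8 307.5] hole one [529.3 308.4]
two [442.2 379.6]
four [432.9 325.5]
three [477.9 288.8]
dish [ 417.2 -272.2] [ 416.1 -274.4]
chip [645.4 -23.4]
chip [574.3  31.9]
chip [551.8 -27.1]
chip [564.6 -70.3]
rail [698.2 160. ]
rail [ 698.9 -230.7]
rail [521.4 153.9]
rail [ 521.4 -230.2]
rail [ 690.5 -121.3]
rail [ 534.3 -123.7]
rail [687.6 135.7]
rail [526.5 134.3]
```

View pics/w1.png

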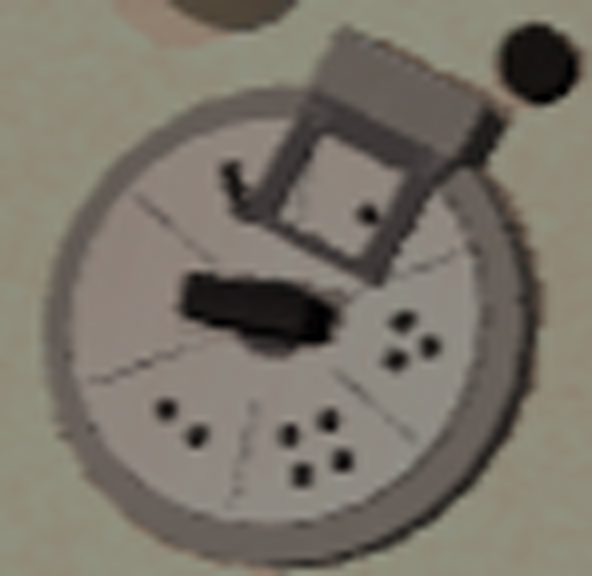

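```bash
python3 - <<'E'
from h import *
t=manip.camera("top")
g=lambda x,y,z:unproj(t,118+x/8,183+y/8,z)[:2]
C=g(274,322,45);print("C",C)
W=g(342,196,53);d=W-C;print("win",W,np.hypot(*d),np.degrees(np.arctan2(d[1],d[0])))
for n,pts in dict(two=[(167,409),(197,436)],four=[(290,435),(329,421),(302,475),(343,461)],three=[(404,321),(430,347),(395,361)],one=[(368,215)],slot=[(238,185)],l1=[(93,382),(183,347)],l2=[(135,195),(213,260)],l3=[(232,503),(254,405)],l4=[(338,372),(412,438)],l5=[(468,252),(350,297)]).items():
    d=np.mean([g(*p,45) for p in pts],0)-C;print(n,np.hypot(*d),np.degrees(np.arctan2(d[1],d[0])))
a=g(182,300,80);b=g(335,315,80);d=b-a;print("knob",(g(188,278,96)+g(338,298,96))/2,np.degrees(np.arctan2(*( (g(188,278,96)-g(338,298,96))[::-1]))))
print(manip.read_state()["finger_gap"],manip.read_state()["eef_rot"])
E
```

```text
C [483.57475975 344.92997237]
win [534.97562005 318.62869034] 57.73911912145588 -27.098350662737246
two 54.16082216824436 140.37118533421133
four 54.862515317485915 -157.91349281151506
three 56.49375514930362 -97.52284204069278
one 57.33547376944662 -38.39177316363581
slot 59.333756251976155 18.481747173868854
l1 57.33786575309592 108.87174933677784
l2 58.11808499469255 49.05979451459959
l3 54.56387155418448 170.70228380771619
l4 54.49246632174481 -127.1581603344732
l5 57.863385997231774 -69.03101764078421
knob [491.30255061 337.0346133 ] 83.64409884116037
94.2003741854202 [-3.14158792e+00 -2.59225624e-05  3.83755820e-01]
```

```bash

python3 -m crank '[{"offset":[0.01,0.04,0.01],"spin":7},{"offset":[0.03,0.08,0.02],"spin":14},{"offset":[0.04,0.12,0.03],"spin":21},{"offset":[0.05,0.16,0.04],"spin":28},{"offset":[0.06,0.20,0.04],"spin":35},{"offset":[0.08,0.24,0.04],"spin":42},{"offset":[0.09,0.28,0.04],"spin":49},{"offset":[0.10,0.30,0.04],"spin":57}]' 0.43 20
python3 -m crank '[{"offset":[0.01,0.04,0],"spin":7},{"offset":[0.03,0.08,0],"spin":14},{"offset":[0.04,0.12,0],"spin":21},{"offset":[0.05,0.16,0],"spin":28},{"offset":[0.06,0.20,0],"spin":35},{"offset":[0.08,0.24,0],"spin":42},{"offset":[0.09,0.28,0],"spin":49},{"offset":[0.10,0.30,0],"spin":57}]'
python3 -m crank '[{"offset":[0.01,0.03,0],"spin":7},{"offset":[0.03,0.06,0],"spin":14},{"offset":[0.04,0.09,0],"spin":21},{"offset":[0.05,0.12,0],"spin":28},{"offset":[0.05,0.15,0],"spin":35},{"offset":[0.06,0.18,0],"spin":42},{"offset":[0.07,0.2,0],"spin":49},{"offset":[0.07,0.2,0],"spin":57}]'
```

```text
clock: 3.17
eef_pos: [306.0, -207.4, 245.8]
eef_rot: [3.141, 0.0, 1.37]
wrist_force: [0.1, -0.2, 0.4]
finger_gap: 44.3
clock: 3.83
eef_pos: [406.0, 95.8, 245.9]
eef_rot: [3.14, 0.0, 2.358]
wrist_force: [0.4, -1.8, 0.0]
finger_gap: 40.3
clock: 4.5
eef_pos: [476.5, 298.8, 245.1]
eef_rot: [3.14, -0.0, -2.936]
wrist_force: [-1.5, -2.0, -1.2]
finger_gap: 40.2
```

```bash

python3 -m crank '[{"offset":[0.004,0.023,0],"spin":7},{"offset":[0.007,0.046,0],"spin":14},{"offset":[0.007,0.046,0],"spin":21},{"offset":[0.007,0.046,0],"spin":28},{"offset":[0.007,0.046,0],"spin":35},{"offset":[0.007,0.046,0],"spin":42},{"offset":[0.007,0.046,0],"spin":49},{"offset":[0.007,0.046,0],"spin":57}]'
python3 -m crank '[{"offset":[0,0,-0.02],"spin":7},{"offset":[0,0,-0.04],"spin":13},{"offset":[0,0,-0.06],"spin":13},{"offset":[0,0,-0.08],"spin":13},{"offset":[0,0,-0.09],"spin":13},{"offset":[0,0,-0.1],"spin":13},{"offset":[0,0,-0.1],"spin":13},{"offset":[0,0,-0.1],"spin":13}]'
python3 - <<'E'
from h import *
t=manip.camera("top");s=manip.camera("side")
a=t["pixels"][150:384,60:460,::-1];b=s["pixels"][250:384,140:300,::-1]
A=cv2.resize(a,None,fx=1.5,fy=1.5);B=cv2.resize(b,None,fx=3,fy=3)
B=B[:, :] ; H=max(A.shape[0],B.shape[0]); W=np.zeros((A.shape[0],800,3),np.uint8); W[:,:600]=A
cv2.imwrite("pics/t2.png",A);cv2.imwrite("pics/s2.png",B)
for nm,c in (("t",t),("s",s)): print(nm,[(np.round(r["location"]).tolist(),round(r["conf"],2)) for r in manip.search_frame(c,"dish1")])
E
```

```text
clock: 5.17
eef_pos: [483.4, 344.8, 245.1]
eef_rot: [3.14, -0.0, -1.95]
wrist_force: [-0.2, 0.5, -0.6]
finger_gap: 40.8
clock: 5.83
eef_pos: [483.7, 344.9, 145.6]
eef_rot: [3.14, -0.0, -1.723]
wrist_force: [-0.1, -0.4, 0.2]
finger_gap: 40.5
t [([420.0, -270.0, 23.0], 0.59)]
s []
```

View pics/t2.png

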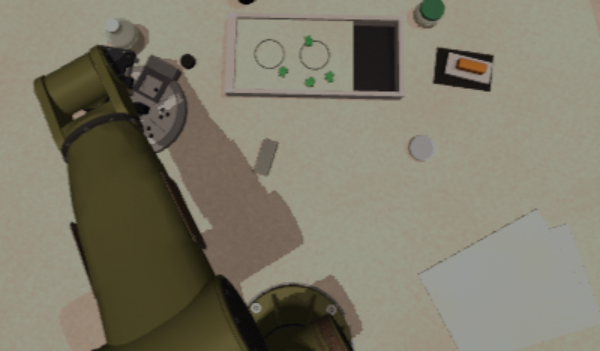

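View pics/s2.png

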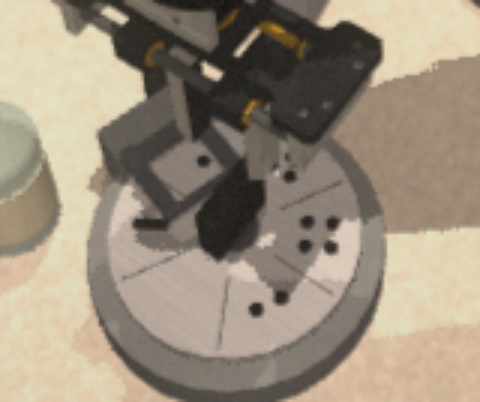

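The fingers straddle the knob. Only one dish is visible, since the area the arm hid before is now clear. Now down, grip and turn.

```bash

python3 -m crank '[{"offset":[0,0,-0.02],"spin":0},{"offset":[0,0,-0.04],"spin":0},{"offset":[0,0,-0.06],"spin":0},{"offset":[0,0,-0.07],"spin":0},{"offset":[0,0,-0.08],"spin":0},{"offset":[0,0,-0.084],"spin":0},{"offset":[0,0,-0.084],"spin":0},{"offset":[0,0,-0.084],"spin":0}]'
python3 -m crank '[{"offset":[0,0,0],"spin":0},{"offset":[0,0,0],"spin":0},{"offset":[0,0,0],"spin":0},{"offset":[0,0,0],"spin":0},{"offset":[0,0,0],"spin":0},{"offset":[0,0,0],"spin":0},{"offset":[0,0,0],"spin":0},{"offset":[0,0,0],"spin":0}]' 0 25
python3 -c "
from h import *
s=manip.read_state();print(s['wrist_force'],s['moment'],s['finger_gap'])"
```

```text
clock: 6.7
eef_pos: [484.2, 345.3, 62.9]
eef_rot: [-3.142, 0.001, -1.723]
wrist_force: [-0.2, 0.2, -0.4]
finger_gap: 40.3
clock: 7.37
eef_pos: [487.2, 345.0, 63.6]
eef_rot: [-3.135, 0.004, -1.724]
wrist_force: [22.3, -0.8, -8.6]
finger_gap: 17.9
[22.26569713 -0.77314796 -8.6080402 ] [ 0.05264911 -3.46497884 -0.05533124] 17.921758307331636
```

```bash

python3 -m crank '[{"offset":[0,0,0],"spin":-6},{"offset":[0,0,0],"spin":-12},{"offset":[0,0,0],"spin":-18},{"offset":[0,0,0],"spin":-24},{"offset":[0,0,0],"spin":-30},{"offset":[0,0,0],"spin":-36},{"offset":[0,0,0],"spin":-42},{"offset":[0,0,0],"spin":-48}]'
python3 -m crank '[{"offset":[0,0,0],"spin":-6},{"offset":[0,0,0],"spin":-12},{"offset":[0,0,0],"spin":-18},{"offset":[0,0,0],"spin":-24},{"offset":[0,0,0],"spin":-30},{"offset":[0,0,0],"spin":-36},{"offset":[0,0,0],"spin":-42},{"offset":[0,0,0],"spin":-48}]'
python3 - <<'E'
from h import *
print(np.round(manip.read_state()["eef_rot"],3), manip.read_state()["wrist_force"])
s=manip.camera("side");save(s,"s3.png",(150,250,290,384),4)
E
```

```text
clock: 8.03
eef_pos: [486.3, 345.6, 63.6]
eef_rot: [-3.137, 0.003, -2.567]
wrist_force: [-6.4, 4.9, 0.1]
finger_gap: 17.8
clock: 8.7
eef_pos: [485.9, 346.5, 63.7]
eef_rot: [-3.138, 0.002, 2.874]
wrist_force: [-2.8, 5.0, -1.2]
finger_gap: 19.3
[-3.138e+00  2.000e-03  2.874e+00] [-2.79643956  4.97951115 -1.15237693]
```

View pics/s3.png

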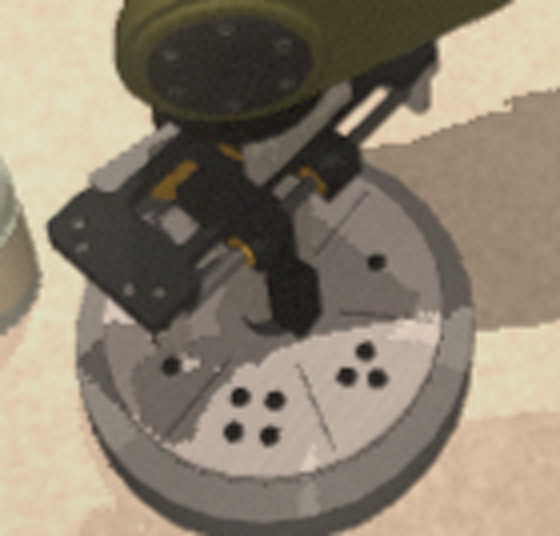

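```bash
python3 - <<'E'
from h import *
t=manip.camera("top");s=manip.camera("side")
g=lambda x,y,z:unproj(t,118+x/8,183+y/8,z)[:2]
an=lambda d:round(float(np.degrees(np.arctan2(d[1],d[0]))),1)
P=[np.array(g(*p,53)) for p in((318,135),(405,170),(365,260),(280,218))]
print("win edges",an(P[0]-P[3]),an(P[1]-P[2]),an(P[0]-P[1]),an(P[3]-P[2]))
h=lambda x,y:unproj(s,150+x/4,250+y/4,45)[:2]
# disc ellipse edge centre in side: use holes & lines
C=np.array([486,346])
for n,pts in dict(four=[(240,397),(275,400),(233,432),(269,435)],three=[(365,351),(347,377),(377,378)],one=[(376,262)]).items():
    d=np.mean([h(*p) for p in pts],0)-C;print(n,np.hypot(*d),an(d))
for n,p,q in (("3/4",(333,450),(300,365)),("3/1",(435,318),(342,312)),("4/2",(170,437),(230,362)),("1/slot",(365,195),(320,248))):
    print(n,an(h(*p)-h(*q)),an(h(*p)-C))
E
```

```text
win edges -20.9 -20.5 69.4 65.3
four 57.709561292870006 108.8
three 56.20690053900549 167.4
one 54.3298360005138 -131.7
3/4 137.9 138.2
3/1 -159.0 -161.1
4/2 80.3 81.3
1/slot -101.4 -101.2
```

```bash

python3 -m crank '[{"offset":[0,0,0],"spin":-4},{"offset":[0,0,0],"spin":-8},{"offset":[0,0,0],"spin":-11},{"offset":[0,0,0],"spin":-13},{"offset":[0,0,0],"spin":-13},{"offset":[0,0,0],"spin":-13},{"offset":[0,0,0],"spin":-13},{"offset":[0,0,0],"spin":-13}]'
python3 -m crank '[{"offset":[0,0,0],"spin":0},{"offset":[0,0,0],"spin":0},{"offset":[0,0,0],"spin":0},{"offset":[0,0,0],"spin":0},{"offset":[0,0,0.02],"spin":0},{"offset":[0,0,0.05],"spin":0},{"offset":[0,0,0.08],"spin":0},{"offset":[0,0,0.1],"spin":0}]' 0.43
python3 -m crank '[{"offset":[0,0,0.04],"spin":0},{"offset":[0,-0.02,0.08],"spin":0},{"offset":[-0.02,-0.05,0.1],"spin":0},{"offset":[-0.05,-0.08,0.1],"spin":0},{"offset":[-0.08,-0.11,0.1],"spin":0},{"offset":[-0.1,-0.15,0.1],"spin":0},{"offset":[-0.1,-0.18,0.1],"spin":0},{"offset":[-0.1,-0.2,0.1],"spin":0}]'
python3 - <<'E'
from h import *
t=manip.camera("top");s=manip.camera("side")
A=cv2.resize(t["pixels"][183:255,118:192,::-1],None,fx=5.4,fy=7.5*5.4/7.5,interpolation=cv2.INTER_CUBIC)
B=cv2.resize(s["pixels"][270:384,160:275,::-1],None,fx=3.4,fy=3.4,interpolation=cv2.INTER_CUBIC)
H=max(A.shape[0],B.shape[0]);o=np.zeros((H,A.shape[1]+B.shape[1],3),np.uint8);o[:A.shape[0],:A.shape[1]]=A;o[:B.shape[0],A.shape[1]:]=B
cv2.imwrite("pics/w4.png",o);print(A.shape,B.shape)
E
```

```text
clock: 9.52
eef_pos: [486.3, 347.1, 63.7]
eef_rot: [-3.14, 0.003, 2.652]
wrist_force: [3.1, 4.4, -5.7]
finger_gap: 18.1
clock: 10.18
eef_pos: [486.7, 347.3, 166.7]
eef_rot: [3.141, 0.004, 2.653]
wrist_force: [-1.1, 0.6, 0.4]
finger_gap: 40.4
clock: 10.85
eef_pos: [385.3, 145.0, 267.4]
eef_rot: [3.14, 0.005, 2.653]
wrist_force: [0.3, 0.7, -0.8]
finger_gap: 40.5
(389, 400, 3) (388, 391, 3)
```

View pics/w4.png

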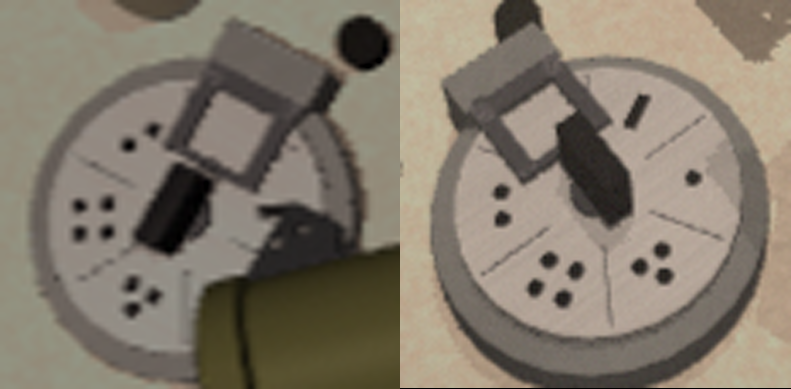

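```bash
cat > wf.py <<'E'
from h import *
from scipy.optimize import least_squares
def fit(pts): # dict k(sector idx)->xy ; returns C, theta blank
    K=sorted(pts);Q=np.array([pts[k] for k in K]);a=np.radians(60*np.array(K))
    f=lambda p:(p[:2]+56*np.c_[np.cos(a+p[2]),np.sin(a+p[2])]-Q).ravel()
    best=min((least_squares(f,[486,346,x]) for x in np.arange(-3,3,1.)),key=lambda r:r.cost)
    return best.x[:2],np.degrees(best.x[2]),np.sqrt(2*best.cost/len(K))
E
python3 - <<'E'
from wf import *
t=manip.camera("top");s=manip.camera("side")
S=lambda x,y,z=45:unproj(s,160+(x-400)/3.4,270+y/3.4,z)[:2]
T=lambda x,y,z=45:unproj(t,118+x/5.4,183+y/5.4,z)[:2]
m=lambda F,L:np.mean([F(*p) for p in L],0)
ang=lambda d:np.degrees(np.arctan2(d[1],d[0]))
ps={1:m(S,[(502,192),(502,218)]),2:m(S,[(550,260),(575,270),(536,288),(563,298)]),3:m(S,[(662,250),(639,267),(665,276)]),4:m(S,[(693,178)]),5:m(S,[(638,111)])}
pt={1:m(T,[(128,145),(153,130)]),2:m(T,[(80,205),(107,203),(79,233),(107,232)]),3:m(T,[(132,284),(153,296),(132,310)])}
for n,F,p,win in(("side",S,ps,[(545,82),(497,115),(528,163),(580,125)]),("top",T,pt,[(220,90),(270,115),(240,173),(190,148)])):
    C,th,e=fit(p);W=m(lambda x,y:F(x,y,53),win);print(n,C,th,e,"W",W,np.hypot(*(W-C)),"winang",ang(W-C))
    A=[np.array(F(*q,53)) for q in win];print(" edges",[round(ang(A[i]-A[i-1])%90-90,1) for i in range(4)],[round(np.hypot(*(A[i]-A[i-1]))) for i in range(4)])
E
```

```text
side [485.85568402 347.66803689] -26.607419160472595 0.28896144889392567 W [538.05291341 326.72581538] 56.241687369543335 winang -21.861311737412645
 edges [np.float64(-26.2), np.float64(-25.3), np.float64(-30.3), np.float64(-24.5)] [38, 35, 38, 38]
top [485.33691126 344.46430276] -26.33746844742043 0.12759815388733448 W [535.51034525 319.1745326 ] 56.18670619511715 winang -26.750252714852145
 edges [np.float64(-23.7), np.float64(-25.2), np.float64(-24.0), np.float64(-25.0)] [39, 35, 39, 35]
```

Top and side agree: the blank sector is at about -26.5° and the window axis at about -25±2°, so the wheel is blanked. Next the scraper.

```bash

python3 -m crank '[{"offset":[0.015,-0.035,0],"spin":-5},{"offset":[0.03,-0.07,0],"spin":-10},{"offset":[0.045,-0.105,0],"spin":-15},{"offset":[0.06,-0.14,0],"spin":-20},{"offset":[0.075,-0.175,0],"spin":-25},{"offset":[0.09,-0.21,0],"spin":-30},{"offset":[0.1,-0.245,0],"spin":-35},{"offset":[0.11,-0.28,0],"spin":-40}]' 0.5
python3 -m crank '[{"offset":[0.015,-0.035,0],"spin":-5},{"offset":[0.03,-0.07,-0.02],"spin":-10},{"offset":[0.045,-0.105,-0.04],"spin":-15},{"offset":[0.06,-0.14,-0.06],"spin":-20},{"offset":[0.075,-0.175,-0.08],"spin":-25},{"offset":[0.09,-0.21,-0.1],"spin":-30},{"offset":[0.1,-0.245,-0.12],"spin":-34},{"offset":[0.1,-0.245,-0.12],"spin":-34}]'
python3 - <<'E'
from h import *
t=manip.camera("top");s=manip.camera("side")
save(s,"s5.png",(240,90,360,180),5)
for nm,c in (("t",t),("s",s)): print(nm,[(np.round(r["location"]).tolist(),round(r["conf"],2)) for r in manip.search_frame(c,"scraper")])
for c,n in((t,"t"),(s,"s")):
    hsv=cv2.cvtColor(c["pixels"],cv2.COLOR_RGB2HSV)
    m=((hsv[...,0]<15)&(hsv[...,1]>150)).astype(np.uint8);k,l,st,ce=cv2.connectedComponentsWithStats(m)
    for i in range(1,k):
        if st[i,4]>30:
            ys,xs=np.where(l==i);P=np.array([unproj(c,x,y,50)[:2] for x,y in zip(xs,ys)],np.float32);print(n,st[i].tolist(),[np.round(a,1) for a in cv2.minAreaRect(P)])
E
```

```text
clock: 11.72
eef_pos: [497.8, -133.8, 266.5]
eef_rot: [3.141, 0.004, 1.95]
wrist_force: [0.4, 0.5, -0.1]
finger_gap: 47.1
clock: 12.38
eef_pos: [597.5, -381.3, 139.4]
eef_rot: [-3.135, 0.001, 1.351]
wrist_force: [-1.1, -0.0, -1.2]
finger_gap: 46.9
t [([606.0, -350.0, 26.0], 0.58)]
s [([591.0, -364.0, 25.0], 0.62)]
t [364, 189, 10, 8, 56] [array([ 599.5, -363.5]), array([27.4, 24.8]), np.float64(76.7)]
s [289, 112, 15, 16, 136] [array([ 596.1, -366.4]), array([87.5, 34.3]), np.float64(81.1)]
```

View pics/s5.png

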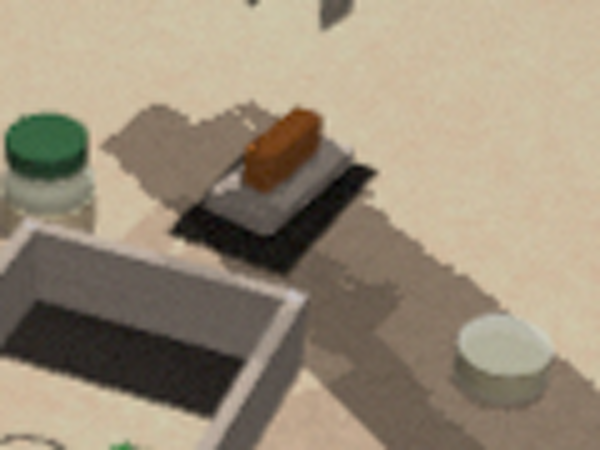

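```bash

python3 -m crank '[{"offset":[0,0,-0.03],"spin":0},{"offset":[0,0,-0.06],"spin":0},{"offset":[0,0,-0.08],"spin":0},{"offset":[0,0,-0.095],"spin":0},{"offset":[0,0,-0.105],"spin":0},{"offset":[0,0,-0.111],"spin":0},{"offset":[0,0,-0.111],"spin":0},{"offset":[0,0,-0.111],"spin":0}]'
python3 -m crank '[{"offset":[0,0,0],"spin":0},{"offset":[0,0,0],"spin":0},{"offset":[0,0,0],"spin":0},{"offset":[0,0,0],"spin":0},{"offset":[0,0,0],"spin":0},{"offset":[0,0,0],"spin":0},{"offset":[0,0,0],"spin":0},{"offset":[0,0,0],"spin":0}]' 0 50
python3 -m crank '[{"offset":[0,0,0.01],"spin":0},{"offset":[0,0,0.03],"spin":0},{"offset":[0,0,0.06],"spin":0},{"offset":[0,0,0.09],"spin":0},{"offset":[0,0,0.12],"spin":0},{"offset":[0,0,0.13],"spin":0},{"offset":[0,0,0.13],"spin":0},{"offset":[0,0,0.13],"spin":0}]'
python3 -c "
from h import *
s=manip.read_state();print(s['wrist_force'],s['moment'],s['finger_gap'])"
```

```text
clock: 13.25
eef_pos: [599.2, -377.2, 37.5]
eef_rot: [3.139, 0.005, 1.36]
wrist_force: [0.0, -1.2, 0.1]
finger_gap: 46.8
clock: 13.92
eef_pos: [599.5, -377.3, 37.9]
eef_rot: [3.138, 0.005, 1.36]
wrist_force: [2.2, -0.1, 3.9]
finger_gap: 21.5
clock: 14.58
eef_pos: [599.1, -377.1, 166.5]
eef_rot: [3.14, 0.004, 1.36]
wrist_force: [0.3, 0.2, -3.0]
finger_gap: 21.6
[ 0.32505947  0.18033926 -3.02748802] [-0.00196222 -0.03678307 -0.00739214] 21.62424681053358
```

```bash

python3 -m crank '[{"offset":[0,0.03,0],"spin":-6},{"offset":[0,0.06,0],"spin":-12},{"offset":[0,0.09,0],"spin":-18},{"offset":[0,0.12,0],"spin":-24},{"offset":[0,0.15,0],"spin":-30},{"offset":[0,0.18,0],"spin":-36},{"offset":[0,0.21,0],"spin":-42},{"offset":[0,0.24,0],"spin":-48}]'
python3 -m crank '[{"offset":[0,0.03,0],"spin":-5},{"offset":[-0.005,0.06,0],"spin":-10},{"offset":[-0.01,0.09,0],"spin":-15},{"offset":[-0.01,0.12,0],"spin":-20},{"offset":[-0.01,0.15,0],"spin":-25},{"offset":[-0.01,0.18,0],"spin":-30},{"offset":[-0.01,0.21,0],"spin":-30},{"offset":[-0.01,0.235,0],"spin":-30}]'
python3 - <<'E'
from h import *
s=manip.read_state();print(s["eef_pos"],np.degrees(s["eef_rot"]),s["finger_gap"])
E
```

```text
clock: 15.25
eef_pos: [597.8, -135.4, 163.7]
eef_rot: [-3.141, 0.007, 0.517]
wrist_force: [0.4, 0.4, -2.2]
finger_gap: 21.4
clock: 15.92
eef_pos: [586.5, 101.4, 160.9]
eef_rot: [-3.141, 0.011, -0.007]
wrist_force: [-0.1, 0.1, -3.0]
finger_gap: 21.6
[586.54081257 101.41945368 160.92177206] [-179.96279039    0.65718706   -0.40089167] 21.567960822761723
```

```bash

python3 -m crank '[{"offset":[0,0,-0.02],"spin":0},{"offset":[0,0,-0.04],"spin":0},{"offset":[0,0,-0.055],"spin":0},{"offset":[0,0,-0.065],"spin":0},{"offset":[0,0,-0.072],"spin":0},{"offset":[0,0,-0.077],"spin":0},{"offset":[0,0,-0.08],"spin":0},{"offset":[0,0,-0.081],"spin":0}]'
python3 - <<'E'
from h import *
s=manip.camera("side");s=manip.camera("side");save(s,"s6.png",(170,120,320,260),4)
st=manip.read_state();print(st["eef_pos"],st["wrist_force"])
E
```

```text
clock: 16.58
eef_pos: [588.3, 101.5, 84.2]
eef_rot: [-3.14, 0.006, -0.007]
wrist_force: [-13.5, -2.0, 48.1]
finger_gap: 21.6
[588.30361448 101.43507922  84.20150232] [-9.13119284 -1.44810997 39.76174425]
```

View pics/s6.png

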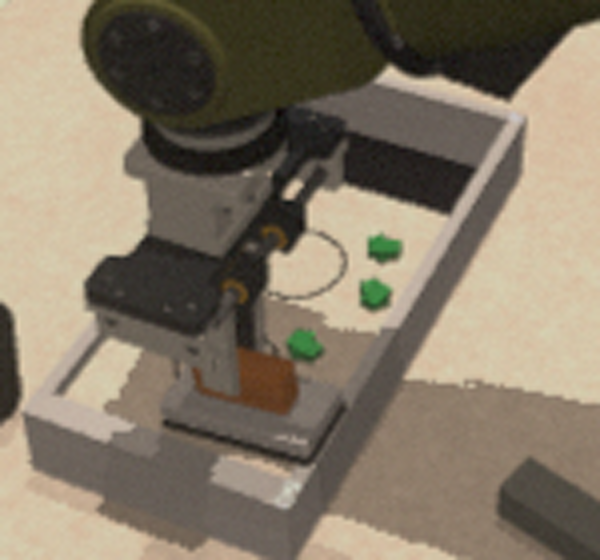

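```bash
python3 - <<'E'
from h import *
s=manip.camera("side")
k=lambda P:np.round((proj(s,P)-[170,120])*4).tolist()
for z in (45,49,57): print(z,"near edge y=126.5",k((538,126.5,z)),k((638,126.5,z)),"low end front",k((538,76.5,z)))
print("rail inner -x z57",k((533,138,57)),k((533,80,57)),k((533,-122,57)),"+y",k((693,138,57)), "outer",k((523,148,57)),k((523,-232,57)))
print("circle_b",k((613.5,-37,45)))
E
```

```text
45 near edge y=126.5 [294.0, 471.0] [147.0, 418.0] low end front [330.0, 413.0]
49 near edge y=126.5 [294.0, 467.0] [146.0, 413.0] low end front [330.0, 409.0]
57 near edge y=126.5 [294.0, 459.0] [145.0, 405.0] low end front [330.0, 400.0]
rail inner -x z57 [293.0, 475.0] [335.0, 406.0] [461.0, 201.0] +y [57.0, 389.0] outer [301.0, 494.0] [531.0, 112.0]
circle_b [300.0, 259.0]
```

The scraper is held about 10 mm off-centre, so its -x end sits on the rail. I'll lift, shift +x and set it down again.

```bash

python3 -m crank '[{"offset":[0,0,0.01],"spin":0},{"offset":[0,0,0.02],"spin":0},{"offset":[0.007,0,0.025],"spin":0},{"offset":[0.014,0,0.025],"spin":0},{"offset":[0.015,0,0.02],"spin":0},{"offset":[0.015,0,0.012],"spin":0},{"offset":[0.015,0,0.005],"spin":0},{"offset":[0.015,0,0.003],"spin":0}]'
python3 -m crank '[{"offset":[0,0,-0.001],"spin":0},{"offset":[0,0,-0.002],"spin":0},{"offset":[0,0,-0.003],"spin":0},{"offset":[0,0,-0.004],"spin":0},{"offset":[0,0,-0.005],"spin":0},{"offset":[0,0,-0.005],"spin":0},{"offset":[0,0,-0.005],"spin":0},{"offset":[0,0,-0.005],"spin":0}]'
python3 - <<'E'
from h import *
s=manip.camera("side");save(s,"s7.png",(170,120,320,260),4)
st=manip.read_state();print(st["eef_pos"],st["wrist_force"])
E
```

```text
clock: 17.4
eef_pos: [602.1, 101.3, 84.5]
eef_rot: [-3.141, 0.009, -0.007]
wrist_force: [0.3, 1.0, -3.1]
finger_gap: 21.7
clock: 18.07
eef_pos: [601.7, 101.3, 82.6]
eef_rot: [-3.141, 0.009, -0.007]
wrist_force: [-19.9, -2.7, 32.1]
finger_gap: 21.7
[601.70212157 101.34037535  82.65815037] [-21.20717713  -2.23168215  30.86291751]
```

View pics/s7.png

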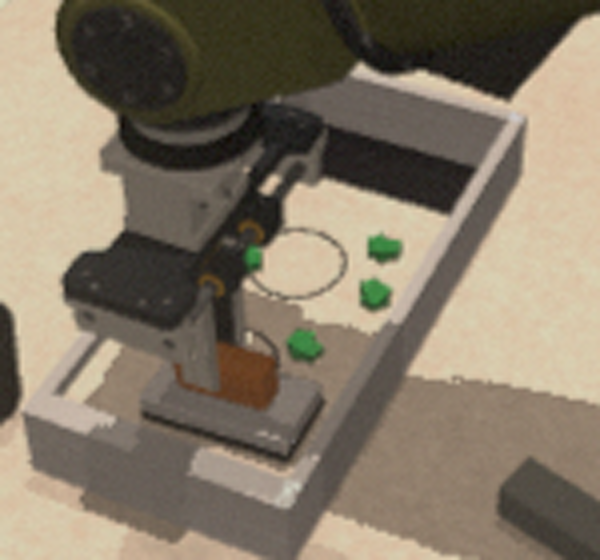

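```bash
python3 - <<'E'
from h import *
s=manip.camera("side")
for z in (45,50):
  for p in ((142,418),(287,457),(322,408)): print(z,np.round(unproj(s,170+p[0]/4,120+p[1]/4,z)[:2]))
E
```

```text
45 [640. 128.]
45 [547. 118.]
45 [544.  75.]
50 [638. 131.]
50 [545. 122.]
50 [542.  79.]
```

```bash

python3 -m crank '[{"offset":[0,0,0],"spin":0},{"offset":[0,0,0],"spin":0},{"offset":[0,0,0],"spin":0},{"offset":[-0.004,0,0],"spin":2},{"offset":[-0.008,0,-0.003],"spin":4},{"offset":[-0.01,0,-0.006],"spin":5},{"offset":[-0.01,0,-0.009],"spin":5},{"offset":[-0.01,0,-0.012],"spin":5}]' 0.45
python3 -m crank '[{"offset":[0,0,0],"spin":0},{"offset":[0,0,0],"spin":0},{"offset":[0,0,0],"spin":0},{"offset":[0,0,0],"spin":0},{"offset":[0,0,0],"spin":0},{"offset":[0,0,0],"spin":0},{"offset":[0,0,0],"spin":0},{"offset":[0,0,0],"spin":0}]' 0 55
python3 -m crank '[{"offset":[0,0,0.001],"spin":-2},{"offset":[0,0,0.002],"spin":-4},{"offset":[0,0,0.002],"spin":-5},{"offset":[0,0,0.002],"spin":-5},{"offset":[0,0,0.002],"spin":-5},{"offset":[0,0,0.002],"spin":-5},{"offset":[0,0,0.002],"spin":-5},{"offset":[0,0,0.002],"spin":-5}]'
python3 - <<'E'
from h import *
s=manip.camera("side");save(s,"s8.png",(190,170,290,250),6)
st=manip.read_state();print(st["eef_pos"],st["eef_rot"],st["wrist_force"])
E
```

```text
clock: 18.83
eef_pos: [591.7, 101.4, 70.1]
eef_rot: [-3.141, 0.009, 0.079]
wrist_force: [-0.1, -0.4, -0.3]
finger_gap: 42.6
clock: 19.5
eef_pos: [591.7, 101.3, 70.2]
eef_rot: [-3.141, 0.009, 0.079]
wrist_force: [1.4, -0.0, -1.9]
finger_gap: 22.0
clock: 20.17
eef_pos: [591.7, 101.3, 72.1]
eef_rot: [-3.141, 0.009, -0.008]
wrist_force: [0.1, -0.4, -2.0]
finger_gap: 21.9
[591.71880596 101.33702077  72.14286186] [-3.14083157  0.00924859 -0.00776976] [-0.9670359  -0.45356249 -2.86213555]
```

View pics/s8.png

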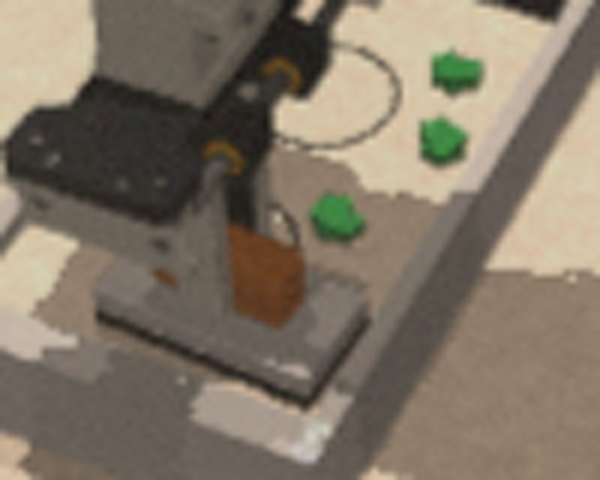

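```bash
python3 - <<'E'
from h import *
s=manip.camera("side")
P=[unproj(s,190+p[0]/6,170+p[1]/6,47)[:2] for p in ((97,320),(307,406),(368,320))]
for q in P: print(np.round(q,1))
print("centre",np.round((P[0]+P[2])/2,1),"ang",np.degrees(np.arctan2(*(P[0]-P[1])[::-1])),np.hypot(*(P[0]-P[1])),np.hypot(*(P[2]-P[1])))
for r in manip.search_frame(s,"chip1"): print(np.round(r["location"]),r["conf"])
k=lambda u,v,z:np.round(unproj(s,190+u/6,170+v/6,z)[:2],1)
print("chips",k(340,218,49),k(444,140,49),k(457,72,49)); print("rail inner top",k(480,190,57),k(365,370,57),"circ_b",k(335,95,45))
E
```

```text
[639.8 125.4]
[542.6 129.7]
[539.8  79.6]
centre [589.8 102.5] ang -2.5403594186555165 97.21658680958681 50.1775185156925
[562. -60.  51.] 0.52
[573.  44.  47.] 0.38
chips [573.7  35.1] [552.7 -25.1] [564.7 -66.5]
rail inner top [523.8   2.9] [526.1 111.1] circ_b [609.6 -34.5]
```

```bash

python3 -m crank '[{"offset":[-0.003,-0.012,-0.001],"spin":1},{"offset":[-0.005,-0.025,-0.001],"spin":2},{"offset":[-0.005,-0.039,-0.001],"spin":2},{"offset":[-0.005,-0.053,-0.001],"spin":2},{"offset":[-0.005,-0.067,-0.001],"spin":2},{"offset":[-0.005,-0.081,-0.001],"spin":2},{"offset":[-0.005,-0.095,-0.001],"spin":2},{"offset":[-0.005,-0.109,-0.001],"spin":2}]'
python3 -m crank '[{"offset":[0,-0.014,0],"spin":0},{"offset":[0,-0.028,0],"spin":0},{"offset":[0,-0.042,0],"spin":0},{"offset":[0,-0.056,0],"spin":0},{"offset":[0,-0.07,0],"spin":0},{"offset":[0,-0.084,0],"spin":0},{"offset":[0,-0.098,0],"spin":0},{"offset":[0,-0.112,0],"spin":0}]'
python3 - <<'E'
from h import *
st=manip.read_state();print(st["eef_pos"],st["eef_rot"],st["wrist_force"],st["finger_gap"])
for c in("side","top"):
    s=manip.camera(c);hsv=cv2.cvtColor(s["pixels"],cv2.COLOR_RGB2HSV)
    m=((hsv[...,0]>45)&(hsv[...,0]<90)&(hsv[...,1]>90)).astype(np.uint8);k,l,sta,ce=cv2.connectedComponentsWithStats(m)
    for i in range(1,k):
        if 5<sta[i,4]<400 : print(c,sta[i].tolist(),np.round(unproj(s,*ce[i],49)[:2]),np.round(unproj(s,*ce[i],8)[:2]))
E
```

```text
clock: 20.98
eef_pos: [586.9, -9.1, 71.3]
eef_rot: [-3.141, 0.009, 0.027]
wrist_force: [4.1, 3.5, -1.6]
finger_gap: 21.8
clock: 21.65
eef_pos: [586.8, -122.4, 71.2]
eef_rot: [-3.141, 0.009, 0.027]
wrist_force: [3.5, 2.7, -2.7]
finger_gap: 21.8
[ 586.84131655 -122.43754602   71.21051596] [-3.14059713  0.0088053   0.02655321] [ 3.48318246  2.65359112 -2.72000163] 21.77788418605424
side [351, 0, 20, 13, 160] [  650. -1362.] [  672. -1471.]
side [241, 113, 12, 12, 116] [ 738. -309.] [ 764. -362.]
side [227, 180, 9, 6, 35] [649. -26.] [671. -63.]
top [341, 148, 15, 16, 184] [ 727. -299.] [ 739. -309.]
top [264, 174, 6, 6, 27] [648. -27.] [658. -28.]
```

```bash

python3 -m crank '[{"offset":[0,0,0.015],"spin":0},{"offset":[0,0.01,0.03],"spin":0},{"offset":[0.02,0.04,0.03],"spin":0},{"offset":[0.04,0.08,0.03],"spin":0},{"offset":[0.05,0.11,0.03],"spin":0},{"offset":[0.05,0.14,0.03],"spin":0},{"offset":[0.05,0.165,0.03],"spin":0},{"offset":[0.05,0.165,0.03],"spin":0}]'
python3 -m crank '[{"offset":[0,0,-0.008],"spin":0},{"offset":[0,0,-0.016],"spin":0},{"offset":[0,0,-0.023],"spin":0},{"offset":[0,0,-0.028],"spin":0},{"offset":[0,0,-0.03],"spin":0},{"offset":[0,0,-0.03],"spin":0},{"offset":[0,0,-0.03],"spin":0},{"offset":[0,0,-0.03],"spin":0}]'
```

```text
clock: 22.42
eef_pos: [636.0, 46.1, 100.6]
eef_rot: [-3.141, 0.011, 0.029]
wrist_force: [-0.5, 0.6, -1.7]
finger_gap: 21.7
clock: 23.08
eef_pos: [636.0, 45.5, 70.5]
eef_rot: [-3.141, 0.011, 0.029]
wrist_force: [0.1, -1.4, -1.4]
finger_gap: 21.8
```

```bash

python3 -m crank '[{"offset":[0,-0.011,0],"spin":0},{"offset":[0,-0.022,0],"spin":0},{"offset":[0,-0.033,0],"spin":0},{"offset":[0,-0.044,0],"spin":0},{"offset":[0,-0.055,0],"spin":0},{"offset":[0,-0.066,0],"spin":0},{"offset":[0,-0.077,0],"spin":0},{"offset":[0,-0.088,0],"spin":0}]'
python3 -m crank '[{"offset":[0,-0.011,0],"spin":0},{"offset":[0,-0.022,0],"spin":0},{"offset":[0,-0.033,0],"spin":0},{"offset":[0,-0.044,0],"spin":0},{"offset":[0,-0.055,0],"spin":0},{"offset":[0,-0.066,0],"spin":0},{"offset":[0,-0.075,0],"spin":0},{"offset":[0,-0.08,0],"spin":0}]'
python3 -m crank '[{"offset":[0,0,0.02],"spin":0},{"offset":[0,0,0.05],"spin":0},{"offset":[0,0.02,0.08],"spin":0},{"offset":[-0.02,0.05,0.1],"spin":0},{"offset":[-0.06,0.09,0.1],"spin":0},{"offset":[-0.1,0.12,0.1],"spin":0},{"offset":[-0.13,0.15,0.1],"spin":0},{"offset":[-0.16,0.18,0.1],"spin":0}]'
cat > g.py <<'E'
from h import *
def greens():
  for c in("side","top"):
    s=manip.camera(c);hsv=cv2.cvtColor(s["pixels"],cv2.COLOR_RGB2HSV)
    m=((hsv[...,0]>45)&(hsv[...,0]<90)&(hsv[...,1]>90)).astype(np.uint8);k,l,sta,ce=cv2.connectedComponentsWithStats(m)
    for i in range(1,k):
        if 3<sta[i,4]<400 : print(c,sta[i].tolist(),np.round(unproj(s,*ce[i],49)[:2]),np.round(unproj(s,*ce[i],8)[:2]))
    yield s
E
python3 - <<'E'
from g import *
S=list(greens())
a=cv2.resize(S[0]["pixels"][110:270,170:320,::-1],None,fx=2.6,fy=2.6);b=cv2.resize(S[1]["pixels"][150:250,195:395,::-1],None,fx=2,fy=2)
o=np.zeros((max(a.shape[0],b.shape[0]),a.shape[1]+b.shape[1],3),np.uint8);o[:a.shape[0],:a.shape[1]]=a;o[:b.shape[0],a.shape[1]:]=b
cv2.imwrite("pics/c9.png",o)
E
```

```text
clock: 23.75
eef_pos: [635.9, -43.8, 70.5]
eef_rot: [-3.141, 0.011, 0.028]
wrist_force: [-0.1, 1.2, -1.5]
finger_gap: 21.9
clock: 24.42
eef_pos: [635.9, -125.2, 70.5]
eef_rot: [-3.141, 0.011, 0.028]
wrist_force: [-0.9, 1.1, 0.1]
finger_gap: 21.7
clock: 25.08
eef_pos: [491.7, 38.5, 170.4]
eef_rot: [3.142, 0.011, 0.028]
wrist_force: [0.6, 0.6, -1.2]
finger_gap: 21.8
side [351, 0, 21, 22, 328] [  629. -1310.] [  649. -1416.]
side [383, 0, 5, 5, 15] [  551. -1437.] [  567. -1550.]
side [399, 0, 11, 6, 38] [  473. -1470.] [  485. -1585.]
side [241, 113, 16, 12, 148] [ 733. -311.] [ 759. -364.]
top [341, 148, 15, 16, 185] [ 727. -299.] [ 739. -309.]
top [302, 181, 8, 7, 35] [ 624. -156.] [ 633. -162.]
top [296, 200, 14, 10, 91] [ 555. -144.] [ 562. -149.]
```

View pics/c9.png

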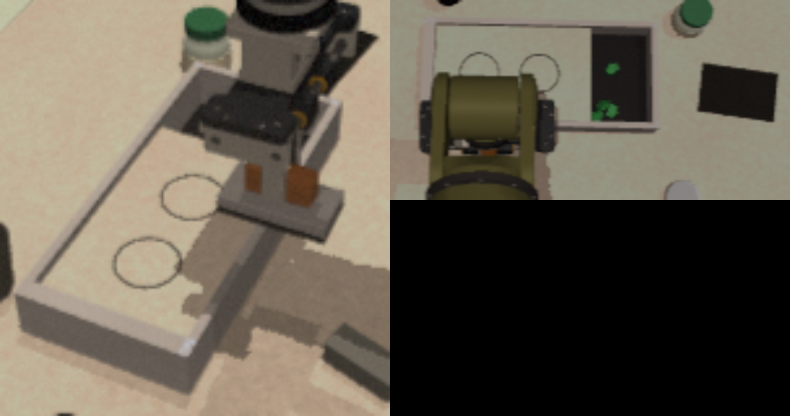

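```bash

python3 - <<'E'
from h import *
for cn,box in(("top",(330,170,400,220)),("side",(270,90,330,150))):
    t=manip.camera(cn);im=t["pixels"].astype(int)
    m=(im.max(2)<60).astype(np.uint8);r=np.zeros_like(m);r[box[1]:box[3],box[0]:box[2]]=1;m&=r
    k,l,st,ce=cv2.connectedComponentsWithStats(m)
    for i in range(1,k):
        if st[i,4]>60:
            ys,xs=np.where(l==i);P=np.array([unproj(t,x,y,3)[:2] for x,y in zip(xs,ys)],np.float32);print(cn,st[i],[np.round(a,1) for a in cv2.minAreaRect(P)])
E
python3 -m crank '[{"offset":[0.01,-0.03,0],"spin":6},{"offset":[0.02,-0.06,0],"spin":12},{"offset":[0.03,-0.09,0],"spin":18},{"offset":[0.04,-0.12,0],"spin":24},{"offset":[0.05,-0.15,0],"spin":30},{"offset":[0.06,-0.18,0],"spin":36},{"offset":[0.07,-0.21,0],"spin":42},{"offset":[0.08,-0.24,0],"spin":48}]'
python3 -m crank '[{"offset":[0.005,-0.03,0],"spin":5},{"offset":[0.01,-0.06,0],"spin":10},{"offset":[0.02,-0.09,0],"spin":15},{"offset":[0.025,-0.12,0],"spin":20},{"offset":[0.025,-0.15,0],"spin":25},{"offset":[0.025,-0.17,0],"spin":30},{"offset":[0.025,-0.175,0],"spin":33},{"offset":[0.025,-0.175,0],"spin":33}]'
```

```text
top [349 182  40  29 899] [array([ 598.2, -376.9]), array([126.9,  84.2]), np.float64(82.8)]
side [ 270   90   60   60 1659] [array([ 601.6, -450.3]), array([214.8, 342.6]), np.float64(23.4)]
clock: 25.95
eef_pos: [574.0, -204.9, 170.5]
eef_rot: [3.142, 0.01, 0.871]
wrist_force: [0.8, 0.4, -0.7]
finger_gap: 21.4
clock: 26.62
eef_pos: [598.1, -382.9, 169.1]
eef_rot: [-3.141, 0.01, 1.446]
wrist_force: [0.4, -0.8, -1.9]
finger_gap: 21.5
```

```bash

python3 -m crank '[{"offset":[0,0.005,-0.02],"spin":0},{"offset":[0,0.005,-0.04],"spin":0},{"offset":[0,0.005,-0.06],"spin":0},{"offset":[0,0.005,-0.08],"spin":0},{"offset":[0,0.005,-0.1],"spin":0},{"offset":[0,0.005,-0.11],"spin":0},{"offset":[0,0.005,-0.115],"spin":0},{"offset":[0,0.005,-0.115],"spin":0}]'
python3 -c "
from h import *
s=manip.read_state();print(s['eef_pos'],s['eef_rot'])"
```

```text
clock: 27.28
eef_pos: [597.9, -377.8, 53.2]
eef_rot: [-3.139, 0.009, 1.446]
wrist_force: [-0.4, -0.0, -2.0]
finger_gap: 21.6
[ 597.93654933 -377.82212309   53.20708266] [-3.1393642   0.00917866  1.44557305]
```

```bash

python3 -m crank '[{"offset":[0,0,-0.006],"spin":0},{"offset":[0,0,-0.012],"spin":0},{"offset":[0,0,-0.018],"spin":0},{"offset":[0,0,-0.021],"spin":0},{"offset":[0,0,-0.023],"spin":0},{"offset":[0,0,-0.024],"spin":0},{"offset":[0,0,-0.025],"spin":0},{"offset":[0,0,-0.025],"spin":0}]'
python3 -m crank '[{"offset":[0,0,0],"spin":0},{"offset":[0,0,0],"spin":0},{"offset":[0,0,0],"spin":0},{"offset":[0,0,0.0],"spin":0},{"offset":[0,0,0.03],"spin":0},{"offset":[0,0,0.06],"spin":0},{"offset":[0,0,0.09],"spin":0},{"offset":[0,0,0.12],"spin":0}]' 0.5
python3 - <<'E'
from h import *
t=manip.camera("top");s=manip.camera("side")
for nm,c in (("t",t),("s",s)): print(nm,[(np.round(r["location"]).tolist(),round(r["conf"],2)) for r in manip.search_frame(c,"dish1")])
E
```

```text
clock: 27.95
eef_pos: [598.1, -377.9, 28.7]
eef_rot: [-3.14, 0.01, 1.446]
wrist_force: [-1.0, 0.8, -1.1]
finger_gap: 21.4
clock: 28.62
eef_pos: [598.0, -377.8, 150.2]
eef_rot: [-3.14, 0.009, 1.446]
wrist_force: [-0.8, 0.5, 0.5]
finger_gap: 46.7
t []
s [([411.0, -265.0, 20.0], 0.58)]
```

```bash

python3 -m crank '[{"offset":[-0.03,0.018,0],"spin":0},{"offset":[-0.06,0.036,0],"spin":0},{"offset":[-0.09,0.054,0],"spin":0},{"offset":[-0.12,0.072,0],"spin":0},{"offset":[-0.15,0.09,-0.02],"spin":3},{"offset":[-0.18,0.107,-0.04],"spin":6},{"offset":[-0.18,0.107,-0.06],"spin":6},{"offset":[-0.18,0.107,-0.07],"spin":6}]' 0.95
python3 - <<'E'
from h import *
st=manip.read_state();print(st["eef_pos"],st["eef_rot"])
t=manip.camera("top");s=manip.camera("side")
for nm,c in (("t",t),("s",s)):
    print(nm,[(np.round(r["location"]).tolist(),round(r["conf"],2)) for r in manip.search_frame(c,"dish1")])
    hsv=cv2.cvtColor(c["pixels"],cv2.COLOR_RGB2HSV)
    m=((hsv[...,0]<15)&(hsv[...,1]>150)).astype(np.uint8);k,l,sta,ce=cv2.connectedComponentsWithStats(m)
    for i in range(1,k):
        if sta[i,4]>30:
            ys,xs=np.where(l==i);P=np.array([unproj(c,x,y,53)[:2] for x,y in zip(xs,ys)],np.float32);print("rib",sta[i].tolist(),[np.round(a,1) for a in cv2.minAreaRect(P)])
    for r in manip.masks_of(c,"dish1")[:2]:
        ys,xs=np.where(r["mask"]);print("dmask",r["conf"],len(xs),xs.min(),xs.max(),ys.min(),ys.max(),unproj(c,xs.mean(),ys.mean(),20)[:2])
cc=[(s,(290,100,390,180))]
save(s,"d10.png",(280,90,380,180),6)
E
```

```text
clock: 29.48
eef_pos: [416.0, -269.5, 76.3]
eef_rot: [-3.137, 0.008, 1.55]
wrist_force: [0.3, 0.8, -0.2]
finger_gap: 89.0
[ 416.01522856 -269.51474398   76.30048696] [-3.13737511  0.00754181  1.55012845]
t [([617.0, -34.0, 42.0], 0.18)]
rib [371, 190, 20, 10, 134] [array([ 593.2, -401.4]), array([63.4, 23.9]), np.float64(80.6)]
dmask 0.7 468 349 385 183 209 [ 593.43781939 -351.47472813]
s [([412.0, -267.0, 21.0], 0.85), ([476.0, 364.0, 46.0], 0.38)]
rib [293, 108, 13, 16, 127] [array([ 591.6, -383.6]), array([87.7, 29.4]), np.float64(82.0)]
dmask 0.82 290 330 350 153 170 [ 415.92301926 -262.97643159]
```

View pics/d10.png

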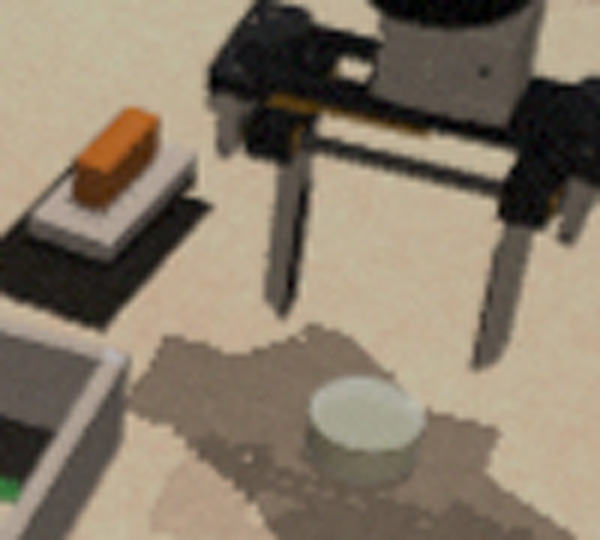

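The scraper now lies about 22 mm further along -y than the mat's centre and overhangs the far mat edge, so it either slipped or was knocked. I'll put it back before taking the dish.

```bash

python3 -m crank '[{"offset":[0.005,-0.005,0.04],"spin":0},{"offset":[0.03,-0.025,0.07],"spin":0},{"offset":[0.06,-0.045,0.07],"spin":-2},{"offset":[0.09,-0.065,0.07],"spin":-4},{"offset":[0.12,-0.085,0.07],"spin":-6},{"offset":[0.15,-0.11,0.07],"spin":-8},{"offset":[0.175,-0.128,0.07],"spin":-8},{"offset":[0.179,-0.131,0.07],"spin":-8}]' 0.5
python3 -m crank '[{"offset":[0,0,-0.02],"spin":0},{"offset":[0,0,-0.04],"spin":0},{"offset":[0,0,-0.06],"spin":0},{"offset":[0,0,-0.07],"spin":0},{"offset":[0,0,-0.075],"spin":0},{"offset":[0,0,-0.075],"spin":0},{"offset":[0,0,-0.075],"spin":0},{"offset":[0,0,-0.075],"spin":0}]'
python3 -c "
from h import *
s=manip.read_state();print(s['eef_pos'],s['eef_rot'],s['finger_gap'])
c=manip.camera('side')
save(c,'x.png')
hsv=cv2.cvtColor(c['pixels'],cv2.COLOR_RGB2HSV)
m=((hsv[...,0]<15)&(hsv[...,1]>150)).astype(np.uint8);k,l,sta,ce=cv2.connectedComponentsWithStats(m)
print(sta[1:][sta[1:,4]>30].tolist())"
```

```text
clock: 30.45
eef_pos: [600.4, -404.5, 148.5]
eef_rot: [3.141, 0.011, 1.41]
wrist_force: [0.3, 0.1, -0.5]
finger_gap: 47.0
clock: 31.12
eef_pos: [601.0, -404.9, 75.2]
eef_rot: [3.139, 0.012, 1.41]
wrist_force: [-0.4, -0.2, -0.4]
finger_gap: 46.9
[ 600.96317893 -404.8928564    75.19655791] [3.13936196 0.01178349 1.41001446] 46.904885617976
[[292, 108, 14, 16, 127]]
```

```bash

python3 -m crank '[{"offset":[-0.003,0.002,0],"spin":0},{"offset":[-0.006,0.003,0],"spin":0},{"offset":[-0.006,0.003,-0.01],"spin":0},{"offset":[-0.006,0.003,-0.02],"spin":0},{"offset":[-0.006,0.003,-0.03],"spin":0},{"offset":[-0.006,0.003,-0.04],"spin":0},{"offset":[-0.006,0.003,-0.046],"spin":0},{"offset":[-0.006,0.003,-0.046],"spin":0}]'
python3 -m crank '[{"offset":[0,0,0],"spin":0},{"offset":[0,0,0],"spin":0},{"offset":[0,0,0],"spin":0},{"offset":[0,0,0],"spin":0},{"offset":[0,0,0],"spin":0},{"offset":[0,0,0],"spin":0},{"offset":[0,0,0],"spin":0},{"offset":[0,0,0],"spin":0}]' 0 50
```

```text
clock: 31.83
eef_pos: [594.1, -401.3, 26.5]
eef_rot: [-3.141, 0.01, 1.41]
wrist_force: [-1.2, 0.5, -0.1]
finger_gap: 47.2
clock: 32.5
eef_pos: [594.5, -401.4, 27.1]
eef_rot: [3.141, 0.011, 1.41]
wrist_force: [2.5, 0.2, 3.6]
finger_gap: 22.1
```

```bash

python3 -m crank '[{"offset":[0,0,0.005],"spin":0},{"offset":[0,0,0.012],"spin":0},{"offset":[0.002,0.008,0.012],"spin":1},{"offset":[0.004,0.016,0.012],"spin":2},{"offset":[0.004,0.023,0.012],"spin":2},{"offset":[0.004,0.023,0.008],"spin":2},{"offset":[0.004,0.023,0.003],"spin":2},{"offset":[0.004,0.023,0.001],"spin":2}]'
python3 -c "
from h import *
s=manip.read_state();print(s['eef_pos'],s['eef_rot'],s['finger_gap'],s['wrist_force'])"
```

```text
clock: 33.17
eef_pos: [598.2, -378.1, 27.1]
eef_rot: [-3.141, 0.01, 1.445]
wrist_force: [-6.3, 8.8, 12.8]
finger_gap: 21.5
[ 598.22052242 -378.0844986    27.08301176] [-3.14077494  0.01009718  1.44513361] 21.517817120147075 [-6.27608012  8.83480201 12.8452251 ]
```

```bash

python3 -m crank '[{"offset":[0,0,0],"spin":0},{"offset":[0,0,0],"spin":0},{"offset":[0,0,0],"spin":0},{"offset":[0,0,0.0],"spin":0},{"offset":[0,0,0.03],"spin":0},{"offset":[0,0,0.06],"spin":0},{"offset":[0,0,0.09],"spin":0},{"offset":[0,0,0.11],"spin":0}]' 0.5
python3 -m crank '[{"offset":[-0.03,0.018,0],"spin":0},{"offset":[-0.06,0.036,0],"spin":0},{"offset":[-0.09,0.054,0],"spin":0},{"offset":[-0.12,0.072,0],"spin":0},{"offset":[-0.15,0.09,0],"spin":3},{"offset":[-0.179,0.107,-0.03],"spin":6},{"offset":[-0.179,0.107,-0.06],"spin":6},{"offset":[-0.179,0.107,-0.08],"spin":6}]' 0.95
python3 - <<'E'
from h import *
st=manip.read_state();print(st["eef_pos"],st["eef_rot"])
t=manip.camera("top");s=manip.camera("side")
for nm,c in (("t",t),("s",s)):
    print(nm,[(np.round(r["location"]).tolist(),round(r["conf"],2)) for r in manip.search_frame(c,"dish1")])
    hsv=cv2.cvtColor(c["pixels"],cv2.COLOR_RGB2HSV)
    m=((hsv[...,0]<15)&(hsv[...,1]>150)).astype(np.uint8);k,l,sta,ce=cv2.connectedComponentsWithStats(m)
    for i in range(1,k):
        if sta[i,4]>30:
            ys,xs=np.where(l==i);P=np.array([unproj(c,x,y,53)[:2] for x,y in zip(xs,ys)],np.float32);print("rib",sta[i].tolist(),[np.round(a,1) for a in cv2.minAreaRect(P)])
t0=cv2.imread("pics/t0.png") # side check of dish: pixel extents
for r in manip.masks_of(s,"dish1")[:1]:
    ys,xs=np.where(r["mask"]);print("dmask",xs.min(),xs.max(),ys.min(),ys.max()); print([np.round(unproj(s,(xs.min()+xs.max())/2,v,z)[:2],1) for v,z in((ys.max(),0),)])
for P in((417,-272),(414,-267),(417,-264)):
    print(P,np.round([proj(s,(P[0]+28*np.cos(a),P[1]+28*np.sin(a),z)) for a in np.linspace(0,6.28,40) for z in(0,22)]).min(0),np.round([proj(s,(P[0]+28*np.cos(a),P[1]+28*np.sin(a),z)) for a in np.linspace(0,6.28,40) for z in(0,22)]).max(0))
E
```

```text
clock: 33.83
eef_pos: [598.7, -378.6, 140.6]
eef_rot: [3.14, 0.012, 1.445]
wrist_force: [0.2, -0.2, 0.2]
finger_gap: 46.6
clock: 34.5
eef_pos: [418.1, -270.6, 59.2]
eef_rot: [3.14, 0.011, 1.55]
wrist_force: [0.4, -0.0, -0.3]
finger_gap: 89.2
[ 418.06995184 -270.64006711   59.23090372] [3.13981506 0.01142834 1.54965643]
t []
rib [364, 190, 19, 9, 125] [array([ 593.7, -376.9]), array([59.9, 22.9]), np.float64(82.8)]
s [([417.0, -266.0, 20.0], 0.66)]
rib [289, 112, 14, 17, 136] [array([ 593.6, -360.4]), array([88. , 32.1]), np.float64(85.2)]
dmask 331 350 153 170
[array([ 408.3, -249.6])]
(417, -272) [330. 153.] [351. 171.]
(414, -267) [331. 154.] [351. 172.]
(417, -264) [329. 154.] [350. 173.]
```

```bash

python3 -m crank '[{"offset":[0,-0.001,-0.015],"spin":0},{"offset":[0,-0.001,-0.03],"spin":0},{"offset":[0,-0.001,-0.04],"spin":0},{"offset":[0,-0.001,-0.047],"spin":0},{"offset":[0,-0.001,-0.051],"spin":0},{"offset":[0,-0.001,-0.053],"spin":0},{"offset":[0,-0.001,-0.054],"spin":0},{"offset":[0,-0.001,-0.054],"spin":0}]'
python3 -m crank '[{"offset":[0,0,0],"spin":0},{"offset":[0,0,0],"spin":0},{"offset":[0,0,0],"spin":0},{"offset":[0,0,0],"spin":0},{"offset":[0,0,0],"spin":0},{"offset":[0,0,0],"spin":0},{"offset":[0,0,0],"spin":0},{"offset":[0,0,0],"spin":0}]' 0 20
python3 -m crank '[{"offset":[0,0,0],"spin":0},{"offset":[0,0,0.01],"spin":0},{"offset":[0,0,0.03],"spin":0},{"offset":[0,0,0.06],"spin":0},{"offset":[0,0,0.09],"spin":0},{"offset":[0,0,0.12],"spin":0},{"offset":[0,0,0.14],"spin":0},{"offset":[0,0,0.14],"spin":0}]'
python3 -c "
from h import *
s=manip.read_state();print(s['eef_pos'],s['eef_rot'],s['finger_gap'],s['wrist_force'])
c=manip.camera('side')
for r in manip.masks_of(c,'dish1')[:2]:
    ys,xs=np.where(r['mask']);print(r['conf'],xs.min(),xs.max(),ys.min(),ys.max())
p=s['eef_pos'];q=[proj(c,(p[0]+28*np.cos(a),p[1]+28*np.sin(a),p[2]+z)) for a in np.linspace(0,6.28,40) for z in(-4,18)];print(np.min(q,0),np.max(q,0))
"
```

```text
clock: 35.42
eef_pos: [420.7, -273.4, 8.3]
eef_rot: [3.138, 0.013, 1.55]
wrist_force: [0.7, 0.4, -0.4]
finger_gap: 89.8
clock: 36.08
eef_pos: [420.7, -273.4, 8.4]
eef_rot: [3.138, 0.013, 1.55]
wrist_force: [-0.6, 0.5, 2.6]
finger_gap: 55.4
clock: 36.75
eef_pos: [422.1, -274.3, 153.3]
eef_rot: [3.132, 0.017, 1.55]
wrist_force: [0.9, 0.1, 0.6]
finger_gap: 55.5
[ 422.0565894  -274.31732893  153.26676942] [3.13188557 0.01713395 1.54958434] 55.45005949559756 [0.86722343 0.06425109 0.60841639]
0.77 336 356 110 129
0.41 274 315 121 144
[335.30684947 109.309681  ] [357.66156561 128.20464966]
```

```bash

python3 -m crank '[{"offset":[0.015,0.026,0],"spin":0},{"offset":[0.03,0.052,0],"spin":0},{"offset":[0.045,0.078,0],"spin":0},{"offset":[0.06,0.104,0],"spin":0},{"offset":[0.075,0.13,0],"spin":0},{"offset":[0.09,0.156,0],"spin":0},{"offset":[0.105,0.182,0],"spin":0},{"offset":[0.115,0.2,0],"spin":0}]'
python3 -m crank '[{"offset":[0.012,0.02,0],"spin":0},{"offset":[0.026,0.046,0],"spin":0},{"offset":[0.04,0.07,0],"spin":0},{"offset":[0.052,0.095,-0.01],"spin":0},{"offset":[0.065,0.115,-0.03],"spin":0},{"offset":[0.074,0.13,-0.05],"spin":0},{"offset":[0.078,0.138,-0.06],"spin":0},{"offset":[0.078,0.138,-0.06],"spin":0}]'
python3 -c "
from h import *
s=manip.read_state();print(s['eef_pos'],s['eef_rot'],s['finger_gap'],s['wrist_force'])"
```

```text
clock: 37.52
eef_pos: [535.9, -71.1, 147.4]
eef_rot: [3.139, 0.013, 1.551]
wrist_force: [-1.0, -0.7, -0.4]
finger_gap: 56.0
clock: 38.18
eef_pos: [612.5, 68.0, 83.6]
eef_rot: [-3.138, 0.013, 1.552]
wrist_force: [-0.5, 0.2, -1.1]
finger_gap: 55.4
[612.48316695  68.03429074  83.59648557] [-3.13823162  0.01346056  1.55219114] 55.43283071229265 [-0.54472281  0.24455925 -1.09525315]
```

```bash

python3 -m crank '[{"offset":[0.001,-0.002,-0.01],"spin":0},{"offset":[0.002,-0.004,-0.018],"spin":0},{"offset":[0.002,-0.004,-0.023],"spin":0},{"offset":[0.002,-0.004,-0.026],"spin":0},{"offset":[0.002,-0.004,-0.026],"spin":0},{"offset":[0.002,-0.004,-0.026],"spin":0},{"offset":[0.002,-0.004,-0.026],"spin":0},{"offset":[0.002,-0.004,-0.026],"spin":0}]'
python3 - <<'E'
from h import *
st=manip.read_state();print(st["eef_pos"],st["finger_gap"])
s=manip.camera("side")
A=cv2.resize(s["pixels"][150:250,190:290,::-1],None,fx=5,fy=5,interpolation=cv2.INTER_CUBIC)
p=st["eef_pos"]
for r,z,c in((28,p[2]-8.4,(0,0,255)),(28,p[2]+13.6,(0,0,255))):
    for a in np.linspace(0,6.28,60):
        q=(proj(s,(p[0]+r*np.cos(a),p[1]+r*np.sin(a),z))-[190,150])*5+2;cv2.circle(A,tuple(int(v) for v in q),1,c,-1)
cv2.imwrite("pics/p11.png",A)
E
```

```text
clock: 38.85
eef_pos: [614.7, 64.0, 58.2]
eef_rot: [-3.139, 0.013, 1.552]
wrist_force: [0.2, -0.7, -0.4]
finger_gap: 55.3
[614.70814301  64.00915108  58.15274798] 55.32718667860165
```

View pics/p11.png

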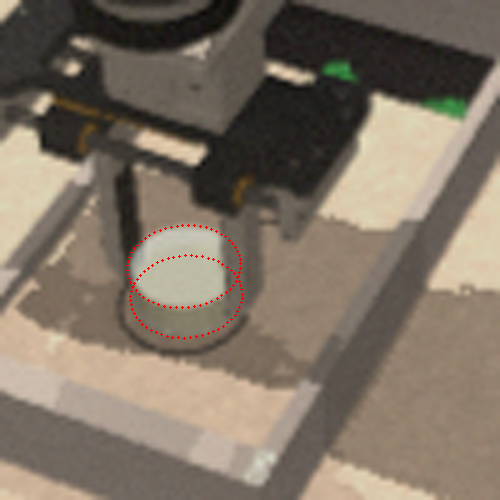

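```bash

python3 -m crank '[{"offset":[0.0005,0,-0.001],"spin":0},{"offset":[0.0005,0,-0.002],"spin":0},{"offset":[0.0005,0,-0.003],"spin":0},{"offset":[0.0005,0,-0.004],"spin":0},{"offset":[0.0005,0,-0.0045],"spin":0},{"offset":[0.0005,0,-0.005],"spin":0},{"offset":[0.0005,0,-0.005],"spin":0},{"offset":[0.0005,0,-0.005],"spin":0}]'
python3 -m crank '[{"offset":[0,0,0],"spin":0},{"offset":[0,0,0],"spin":0},{"offset":[0,0,0],"spin":0},{"offset":[0,0,0],"spin":0},{"offset":[0,0,0],"spin":0},{"offset":[0,0,0.02],"spin":0},{"offset":[0,0,0.06],"spin":0},{"offset":[0,0,0.1],"spin":0}]' 0.8
python3 -m crank '[{"offset":[-0.02,0.02,0.04],"spin":6},{"offset":[-0.04,0.05,0.08],"spin":12},{"offset":[-0.06,0.08,0.1],"spin":18},{"offset":[-0.08,0.11,0.1],"spin":24},{"offset":[-0.1,0.14,0.1],"spin":30},{"offset":[-0.12,0.17,0.1],"spin":36},{"offset":[-0.13,0.2,0.1],"spin":42},{"offset":[-0.13,0.22,0.1],"spin":48}]' 0.43
python3 - <<'E'
from h import *
st=manip.read_state();print(st["eef_pos"],st["finger_gap"])
for cn in("top","side"):
    s=manip.camera(cn);cv2.imwrite(f"pics/{cn}12.png",s["pixels"][:,:,::-1])
    print([(np.round(r["location"]).tolist(),round(r["conf"],2)) for r in manip.search_frame(s,"dish1")])
    for r in manip.masks_of(s,"dish1")[:3]:
        ys,xs=np.where(r["mask"]);print(cn,round(r["conf"],2),len(xs),xs.min(),xs.max(),ys.min(),ys.max())
    P=(614.4,63.2)
    q=[proj(s,(P[0]+28*np.cos(a),P[1]+28*np.sin(a),z)) for a in np.linspace(0,6.28,40) for z in(45,67)];print(np.min(q,0),np.max(q,0))
E
```

```text
clock: 39.57
eef_pos: [615.1, 64.0, 53.5]
eef_rot: [-3.139, 0.013, 1.552]
wrist_force: [-3.0, -0.1, 5.3]
finger_gap: 55.4
clock: 40.23
eef_pos: [614.3, 64.0, 153.5]
eef_rot: [-3.136, 0.014, 1.552]
wrist_force: [0.7, -0.3, 0.5]
finger_gap: 75.0
clock: 40.9
eef_pos: [482.3, 286.6, 254.3]
eef_rot: [-3.137, 0.014, 2.397]
wrist_force: [0.2, -0.7, -0.4]
finger_gap: 40.2
[482.26339736 286.60166253 254.2782613 ] 40.22145039080552
[([616.0, 64.0, 66.0], 0.54)]
top 0.66 189 233 246 177 193
[230.70288045 176.15765706] [247.87231216 194.13640424]
[([607.0, 70.0, 71.0], 0.7)]
side 0.58 5023 176 261 290 370
side 0.53 211 218 236 197 218
[215.48113662 195.85225986] [238.37764352 218.29075194]
```

```bash

python3 -m crank '[{"offset":[0.002,0.03,0],"spin":5},{"offset":[0.0045,0.06,0],"spin":10},{"offset":[0.0045,0.06,-0.03],"spin":14},{"offset":[0.0045,0.06,-0.06],"spin":15},{"offset":[0.0045,0.06,-0.09],"spin":15},{"offset":[0.0045,0.06,-0.11],"spin":15},{"offset":[0.0045,0.06,-0.12],"spin":15},{"offset":[0.0045,0.06,-0.12],"spin":15}]'
python3 - <<'E'
from h import *
st=manip.read_state();print(st["eef_pos"],np.degrees(st["eef_rot"][2]))
E
```

```text
clock: 41.87
eef_pos: [489.0, 341.6, 131.6]
eef_rot: [-3.133, 0.012, 2.646]
wrist_force: [-0.6, 0.7, -0.2]
finger_gap: 40.4
[488.95472452 341.64895646 131.56549644] 151.62983507536273
```

```bash

python3 -m crank '[{"offset":[-0.002,0.0054,-0.01],"spin":0},{"offset":[-0.002,0.0054,-0.03],"spin":0},{"offset":[-0.002,0.0054,-0.045],"spin":0},{"offset":[-0.002,0.0054,-0.055],"spin":0},{"offset":[-0.002,0.0054,-0.062],"spin":0},{"offset":[-0.002,0.0054,-0.068],"spin":0},{"offset":[-0.002,0.0054,-0.068],"spin":0},{"offset":[-0.002,0.0054,-0.068],"spin":0}]'
python3 -m crank '[{"offset":[0,0,0],"spin":0},{"offset":[0,0,0],"spin":0},{"offset":[0,0,0],"spin":0},{"offset":[0,0,0],"spin":0},{"offset":[0,0,0],"spin":0},{"offset":[0,0,0],"spin":0},{"offset":[0,0,0],"spin":0},{"offset":[0,0,0],"spin":0}]' 0 25
python3 -m crank '[{"offset":[0,0,0],"spin":6},{"offset":[0,0,0],"spin":12},{"offset":[0,0,0],"spin":18},{"offset":[0,0,0],"spin":24},{"offset":[0,0,0],"spin":30},{"offset":[0,0,0],"spin":36},{"offset":[0,0,0],"spin":42},{"offset":[0,0,0],"spin":48}]'
python3 -m crank '[{"offset":[0,0,0],"spin":6},{"offset":[0,0,0],"spin":12},{"offset":[0,0,0],"spin":18},{"offset":[0,0,0],"spin":24},{"offset":[0,0,0],"spin":30},{"offset":[0,0,0],"spin":36},{"offset":[0,0,0],"spin":42},{"offset":[0,0,0],"spin":48}]'
```

```text
clock: 42.53
eef_pos: [487.2, 347.2, 64.1]
eef_rot: [-3.133, 0.012, 2.646]
wrist_force: [0.1, 0.1, 1.1]
finger_gap: 40.7
clock: 43.2
eef_pos: [487.0, 346.7, 64.5]
eef_rot: [-3.132, 0.012, 2.646]
wrist_force: [-4.5, -5.5, 5.2]
finger_gap: 18.3
clock: 43.87
eef_pos: [487.0, 346.3, 64.5]
eef_rot: [-3.132, 0.012, -2.795]
wrist_force: [-0.4, -4.6, -0.6]
finger_gap: 17.8
clock: 44.53
eef_pos: [487.4, 346.0, 64.5]
eef_rot: [-3.131, 0.012, -1.952]
wrist_force: [4.3, -2.7, -2.1]
finger_gap: 18.4
```

```bash

python3 -m crank '[{"offset":[0,0,0],"spin":0},{"offset":[0,0,0],"spin":0},{"offset":[0,0,0],"spin":0},{"offset":[0,0,0],"spin":0},{"offset":[0,0,0.02],"spin":0},{"offset":[0,0,0.04],"spin":0},{"offset":[0,0,0.05],"spin":-3},{"offset":[0,0,0.05],"spin":-9}]' 0.43
python3 -m crank '[{"offset":[0,0,0],"spin":-7},{"offset":[0,0,0],"spin":-14},{"offset":[0,0,0],"spin":-21},{"offset":[0,0,0],"spin":-28},{"offset":[0,0,0],"spin":-35},{"offset":[0,0,0],"spin":-42},{"offset":[0,0,0],"spin":-49},{"offset":[0,0,0],"spin":-56}]'
python3 -m crank '[{"offset":[0,0,0],"spin":-7},{"offset":[0,0,0],"spin":-14},{"offset":[0,0,0],"spin":-21},{"offset":[0,0,0],"spin":-28},{"offset":[0,0,0],"spin":-35},{"offset":[0,0,0],"spin":-42},{"offset":[0,0,0],"spin":-49},{"offset":[0,0,0],"spin":-56}]'
python3 -m crank '[{"offset":[0,0,0],"spin":-7},{"offset":[0,0,0],"spin":-14},{"offset":[0,0,0],"spin":-21},{"offset":[0,0,0],"spin":-28},{"offset":[0,0,0],"spin":-35},{"offset":[0,0,0],"spin":-42},{"offset":[0,0,0],"spin":-49},{"offset":[0,0,0],"spin":-56}]'
python3 - <<'E'
from h import *
st=manip.read_state();print(st["eef_pos"],np.degrees(st["eef_rot"][2]))
E
```

```text
clock: 45.2
eef_pos: [488.3, 346.6, 117.3]
eef_rot: [-3.129, 0.016, -2.112]
wrist_force: [-0.3, -0.3, 0.4]
finger_gap: 40.3
clock: 45.87
eef_pos: [488.2, 346.7, 117.3]
eef_rot: [-3.129, 0.016, -3.097]
wrist_force: [0.3, -0.2, -0.1]
finger_gap: 40.6
clock: 46.53
eef_pos: [488.1, 346.8, 117.4]
eef_rot: [-3.129, 0.016, 2.201]
wrist_force: [0.2, -0.6, 0.2]
finger_gap: 40.8
clock: 47.2
eef_pos: [488.0, 346.9, 117.4]
eef_rot: [-3.129, 0.016, 1.216]
wrist_force: [-0.1, 0.2, -0.3]
finger_gap: 40.4
[487.9902162  346.93741143 117.37870035] 69.64548218618077
```

```bash

python3 -m crank '[{"offset":[-0.001,0,-0.01],"spin":-1},{"offset":[-0.001,0,-0.025],"spin":-1.5},{"offset":[-0.001,0,-0.038],"spin":-1.5},{"offset":[-0.001,0,-0.047],"spin":-1.5},{"offset":[-0.001,0,-0.053],"spin":-1.5},{"offset":[-0.001,0,-0.053],"spin":-1.5},{"offset":[-0.001,0,-0.053],"spin":-1.5},{"offset":[-0.001,0,-0.053],"spin":-1.5}]'
python3 -m crank '[{"offset":[0,0,0],"spin":0},{"offset":[0,0,0],"spin":0},{"offset":[0,0,0],"spin":0},{"offset":[0,0,0],"spin":0},{"offset":[0,0,0],"spin":0},{"offset":[0,0,0],"spin":0},{"offset":[0,0,0],"spin":0},{"offset":[0,0,0],"spin":0}]' 0 25
python3 -m crank '[{"offset":[0,0,0],"spin":6},{"offset":[0,0,0],"spin":12},{"offset":[0,0,0],"spin":18},{"offset":[0,0,0],"spin":24},{"offset":[0,0,0],"spin":30},{"offset":[0,0,0],"spin":36},{"offset":[0,0,0],"spin":42},{"offset":[0,0,0],"spin":48}]'
python3 -m crank '[{"offset":[0,0,0],"spin":6},{"offset":[0,0,0],"spin":12},{"offset":[0,0,0],"spin":18},{"offset":[0,0,0],"spin":24},{"offset":[0,0,0],"spin":30},{"offset":[0,0,0],"spin":35},{"offset":[0,0,0],"spin":36},{"offset":[0,0,0],"spin":36}]'
python3 -c "
from h import *
st=manip.read_state();print(st['eef_pos'],np.degrees(st['eef_rot'][2]))"
```

```text
clock: 47.87
eef_pos: [487.3, 347.1, 65.1]
eef_rot: [-3.13, 0.015, 1.189]
wrist_force: [-0.1, -0.3, 0.3]
finger_gap: 40.2
clock: 48.53
eef_pos: [487.6, 347.2, 65.3]
eef_rot: [-3.13, 0.015, 1.189]
wrist_force: [1.3, -0.5, 3.0]
finger_gap: 17.8
clock: 49.2
eef_pos: [487.1, 347.0, 65.3]
eef_rot: [-3.129, 0.015, 2.032]
wrist_force: [-4.1, -3.0, 4.1]
finger_gap: 18.1
clock: 49.87
eef_pos: [486.9, 346.7, 65.3]
eef_rot: [-3.128, 0.014, 2.661]
wrist_force: [-1.6, -4.7, 3.6]
finger_gap: 18.0
[486.89082813 346.69408528  65.31590292] 152.43957338499285
```

Release, retreat, and take the last picture I'm allowed to view (wheel from both cameras plus the dish).

```bash

python3 -m crank '[{"offset":[0,0,0],"spin":0},{"offset":[0,0,0],"spin":0},{"offset":[0,0,0],"spin":0},{"offset":[0,0,0],"spin":0},{"offset":[0,0,0.02],"spin":0},{"offset":[0,0,0.05],"spin":0},{"offset":[0,0,0.08],"spin":0},{"offset":[0,0,0.1],"spin":0}]' 0.43
python3 -m crank '[{"offset":[0,0,0.04],"spin":0},{"offset":[0,-0.02,0.08],"spin":0},{"offset":[-0.02,-0.05,0.1],"spin":0},{"offset":[-0.05,-0.08,0.1],"spin":0},{"offset":[-0.08,-0.11,0.1],"spin":0},{"offset":[-0.1,-0.15,0.1],"spin":0},{"offset":[-0.1,-0.18,0.1],"spin":0},{"offset":[-0.1,-0.22,0.1],"spin":0}]'
python3 -m crank '[{"offset":[0,-0.04,0],"spin":0},{"offset":[0,-0.08,0],"spin":0},{"offset":[0,-0.12,0],"spin":0},{"offset":[-0.01,-0.16,0],"spin":0},{"offset":[-0.02,-0.2,0],"spin":0},{"offset":[-0.03,-0.24,0],"spin":0},{"offset":[-0.03,-0.28,0],"spin":0},{"offset":[-0.03,-0.3,0],"spin":0}]'
python3 - <<'E'
from h import *
t=manip.camera("top");s=manip.camera("side")
A=cv2.resize(t["pixels"][183:255,118:192,::-1],None,fx=5.4,fy=5.4,interpolation=cv2.INTER_CUBIC)
B=cv2.resize(s["pixels"][270:384,160:275,::-1],None,fx=3.4,fy=3.4,interpolation=cv2.INTER_CUBIC)
D=cv2.resize(t["pixels"][160:220,205:335,::-1],None,fx=3,fy=3,interpolation=cv2.INTER_CUBIC)
F=cv2.resize(s["pixels"][100:240,195:335,::-1],None,fx=1.5,fy=1.5,interpolation=cv2.INTER_CUBIC)
o=np.zeros((600,800,3),np.uint8);o[:389,:400]=A[:,:400];o[:388,400:791]=B;o[390:570,:390]=D;o[390:600,400:610]=F
cv2.imwrite("pics/f13.png",o)
hs=cv2.cvtColor(t["pixels"],cv2.COLOR_RGB2HSV);m=((hs[...,0]<15)&(hs[...,1]>150)).astype(np.uint8);k,l,sta,ce=cv2.connectedComponentsWithStats(m)
for i in range(1,k):
    if sta[i,4]>30:
        ys,xs=np.where(l==i);print("rib",[np.round(a,1) for a in cv2.minAreaRect(np.array([unproj(t,x,y,53)[:2] for x,y in zip(xs,ys)],np.float32))])
m=((hs[...,0]>45)&(hs[...,0]<90)&(hs[...,1]>90)).astype(np.uint8);k,l,sta,ce=cv2.connectedComponentsWithStats(m)
for i in range(1,k):
    if sta[i,4]>3: print("green",sta[i].tolist(),np.round(unproj(t,*ce[i],8)[:2]))
E
```

```text
clock: 50.53
eef_pos: [487.3, 347.1, 168.1]
eef_rot: [-3.131, 0.015, 2.66]
wrist_force: [-0.7, 0.2, 0.6]
finger_gap: 40.7
clock: 51.2
eef_pos: [385.9, 126.2, 268.5]
eef_rot: [-3.132, 0.016, 2.662]
wrist_force: [1.8, -0.0, 0.7]
finger_gap: 40.5
clock: 51.87
eef_pos: [355.0, -177.0, 268.8]
eef_rot: [-3.131, 0.017, 2.659]
wrist_force: [0.8, 0.5, -0.0]
finger_gap: 40.3
rib [array([ 594.2, -377. ]), array([59.9, 23.9]), np.float64(82.9)]
green [341, 148, 15, 16, 185] [ 739. -309.]
green [302, 181, 8, 7, 35] [ 633. -162.]
green [296, 200, 14, 10, 91] [ 562. -149.]
```

View pics/f13.png

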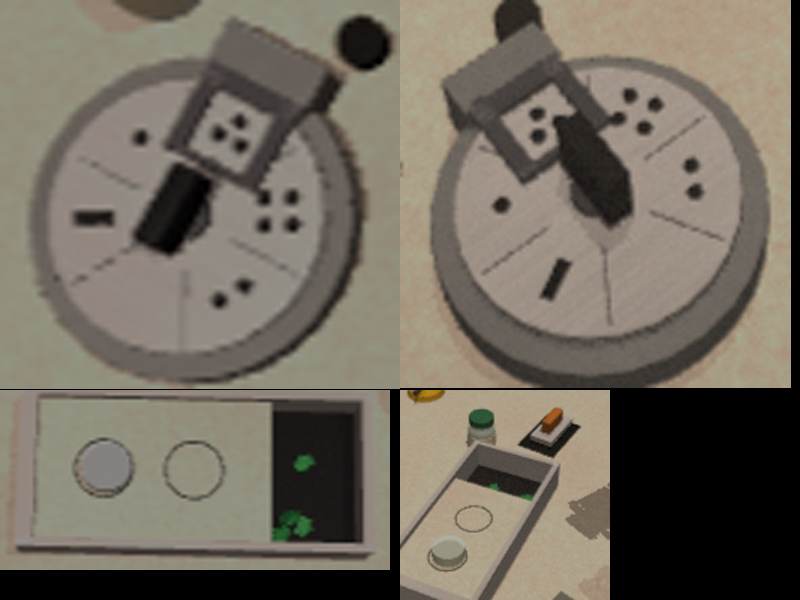

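```bash
python3 - <<'E'
from wf import *
t=manip.camera("top");s=manip.camera("side")
S=lambda x,y,z=45:unproj(s,160+(x-400)/3.4,270+y/3.4,z)[:2]
T=lambda x,y,z=45:unproj(t,118+x/5.4,183+y/5.4,z)[:2]
m=lambda F,L:np.mean([F(*p) for p in L],0);ang=lambda d:np.degrees(np.arctan2(d[1],d[0]))
pt={1:m(T,[(220,300),(245,286)]),2:m(T,[(263,197),(292,197),(263,224),(292,224)]),3:m(T,[(239,122),(219,133),(240,146)]),4:np.array(T(141,138)),5:np.array(T(94,218))}
ps={1:m(S,[(691,165),(695,192)]),2:m(S,[(630,95),(655,104),(619,118),(644,127)]),4:np.array(S(502,205)),5:np.array(S(556,279))}
for n,F,p,win in(("top",T,pt,[(220,90),(270,115),(240,173),(190,148)]),("side",S,ps,[(545,82),(497,115),(528,163),(580,125)])):
    C,th,e=fit(p);W=m(lambda x,y:F(x,y,53),win);d=W-C;print(n,C,"three",th+180,e,"W",W,"winang",ang(d),np.hypot(*d))
    # block outer corners (top z unknown ~ symmetric): axis through block
for z in (45,):
    print("3 centroid",pt[3])
# dish vs ring in top
P=lambda x,y,z:np.round(unproj(t,205+x/3,160+(y-390)/3,z)[:2],1)
print("circle b",P(194.5,470,45),"circle a from b",P(194.5,470,45)+[0,100],"dish top ctr",P(105,466,67))
print([(np.round(r["location"]).tolist(),round(r["conf"],2)) for r in manip.search_frame(t,"dish1")],[(np.round(r["location"]).tolist(),round(r["conf"],2)) for r in manip.search_frame(s,"dish1")])
E
```

```text
top [485.24850644 344.33198019] three 333.63154292269894 0.4079642041449254 W [535.51034525 319.1745326 ] winang -26.58923863776453 56.20631289545441
side [485.89896756 347.81991282] three -26.486666295306236 0.2061924568645607 W [538.05291341 326.72581538] winang -22.021279916480587 56.25828841144172
3 centroid [535.36694062 319.38056571]
circle b [613.9 -37.8] circle a from b [613.9  62.2] dish top ctr [611.6  60.7]
[([615.0, 63.0, 66.0], 0.46)] [([609.0, 65.0, 65.0], 0.82)]
```

```bash
python3 -c "
from h import *
print(manip.sign_off())"
```

```text
the job is handed in; nothing more can be done
None
```

The job is handed in at about 52 s of robot time, and every part of it was done in the order you asked. No verdict was reported.

- **Wheel, first turn:** I turned the blank sector into the window and left it there through the sweeping and the dish work. It measured -26.5°, against a window axis of about -25° ± 2°.
- **Chips:** there were four chips. Two scraper passes put all of them in the tray: one is seen alone, the other three in a clump against the stage edge. The stage looked clear afterwards.
- **Scraper:** on the first lowering it caught the side rail because it was gripped off-centre, pressing with about 48 N at the wrist. I shifted it, gripped it again and swept. After I laid it back it was found about 22 mm off along the mat, either slipped or knocked, so I put it back again. At the end its centre was within about 4 mm of the mat's centre.
- **Dish:** only one dish was present. It is in circle_a, and the last estimates put it about 1–3 mm off centre in the top view; the side camera gave up to about 6 mm. I took the top view as the better one.
- **Wheel, second turn:** I then turned the three-hole sector into the window, in two grips. In the top view all three holes show, with the sector at -26.4° and the window at -26.6°. The side camera disagreed, putting the window at about -22°, but the knob partly hides the opening from there.

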